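Clamp a box-section offcut in the drilling jig with the sliding bar and thumb wedge

TASK

Get the offcut clamped for drilling: push the jig's sliding bar forward until the offcut sits hard against the end stop, and leave the bar up against it. Then put the loose thumb wedge, thin end first, down into the channel between the bar and the ramp block and slide it along the ramp with a firm thumb push (about 20 N, never over 30 N) until it jams the bar fast; let go and leave it jammed. Leave the packing block, the jar and the hammer where they are.

Things in the scene. Friction and masses are not known exactly. Their poses are not given: they have to be found in the camera images.
- jig: Low steel clamping jig fixed on the bench; grey base plate 380 x 130 x 12 mm. Origin: on the bench, under the bar's centre line. x: the way the bar pushes, z up, y towards the guide rail. Plate: x -195 to 185 mm, top z 12. Guide rail beside the bar: y 11 to 31, x -185 to -35, top z 34; its lip over the bar reaches y 5, x -185 to -70, top z 38.
- end_stop (a point): Centre of the end stop's face, at jig x 150, y 0, z 28 mm; the stop is 80 mm wide, top at jig z 44. Two low fences lead the offcut to it: inner faces at jig y +-22, x 35 to 150, top z 26.
- channel (a point): Point in the wedge channel at jig x -95, y -22, z 12 mm (its floor, the plate). The channel lies between the bar's flat side (jig y -10) and a dark ramp block (x -127 to -63, 30 mm thick, top z 34) whose face slants 8 degrees, nominally at y -38 at x -127 and -29 at x -63: it narrows towards +x. Open above and at its -x end.
- ramp (a point): A point on the nominal ramp face, jig x -95, y -33.6, z 34 mm. The ramp block is adjustable: its real setting, not measured, is up to 2.5 mm nearer to or farther from the bar. So the wedge jams with its origin anywhere from jig x -115 to -70 mm, to be felt. From first contact the push rises over some mm of travel; friction keeps the wedge jammed when let go.
- stop_bar: Captive steel bar 190 x 20 x 22 mm sliding along the jig's x on the base plate. Origin: foot of its nose (front end), jig y 0, z 12 mm; axes like the jig's; the bar reaches back to its x = -190. Nose travel: jig x -20 to +80; with the offcut home it is at +50. Drags with about 2 N and stays where left. Carries an upright post.
- bar_post (a point): Top centre of the post on the bar: 20 (x) x 16 (y) mm, 36 mm high above the bar's top (jig z 34 to 70 mm), 30 mm behind the nose. To be pinched or pushed.
- bar_nose (a point): Centre of the bar's nose face, 11 mm above the base plate.
- wedge: Loose steel thumb wedge on the bench left or right of the jig, 80 mm long (x), 24 high, about 0.3 kg. Origin: centre of underside; x to the thin end. Flat side at y +12 (goes against the bar); other side slants 8 degrees, y -6 at the thin end to -17 at the thick end. Grip rib on top: y -5 to 5, x -34 to 10, z 24 to 54. Push its flat thick end low down; jammed, it lies along jig x at y about -22.
- wedge_tip (a point): Centre of the wedge's thin end, x +40 mm, 12 mm above its underside. Keep the flat side flush along the bar as the wedge goes in: cocked in the channel it catches early and does not hold; if so, push again until it no longer gives.
- workpiece: The offcut: bright aluminium box section 100 x 40 x 24 mm, three dark holes on top, about 0.3 kg, lying on the base plate between the fences, long side along the jig's x. Origin: centre of underside. Starts 10 to 35 mm short of the end stop; home, its origin is at jig x 100.
- packer: Bystander: plain parallel steel packing block 90 x 30 x 24 mm, without rib or taper, on the other side of the jig from the wedge. Origin: centre of the underside, x along its length.
- jar: Bystander: amber glass jar with a steel lid, 60 mm across, 80 mm high, beyond the jig. Origin: centre of the underside.
- hammer: Bystander: hammer lying beyond the jig, handle along its x. Origin: underside.
Things that resemble listed ones, but are neither listed nor needed, are in the scene too. What is shaped like the workpiece but turquoise is not meant.

How it is judged:
By the outcome, as a careful person would: the job done as asked, in the order asked, and still so for the second after the job is handed in, with the robot touching nothing.
It also fails if it takes over 72 s, if anything falls off the work surface, if the arm or the gripper's body presses on something with over 40 N, if the wrist force passes 120 N, or if a joint passes its speed limit or range.

ROBOT

A 6-joint arm with a two-finger parallel gripper is mounted at the origin on the work surface. World frame = base frame: x ahead of the robot, y to its left, z up, the work surface at z = 0. Lengths are in m, angles in degrees, forces in N, time in s.
With the tool pointing down it reaches from about 0.4 to 0.825 m from the base axis. Payload 7 kg.
Tool frame: the origin (TCP) lies at the very end of the fingers, on their centre line; the grasp point (between the pads) lies 19 mm behind it (r.hold_point_z is the distance from the TCP to the grasp point, in m); z points along the fingers, y is the direction in which the jaws open and shut (so a half turn about z gives the same grasp; the last joint's range is limited). The gripper opens to 88 mm and grips with 3 to 60 N. Pads are 19 mm wide; open, the fingers measure 130 mm over their backs; the gripper's body (78 mm by 193 mm) begins 47 mm behind the grasp point.
Start: joints at [86.35, 20.546, 0.682, 0, -70.136, -16.507], TCP at [0.233, 0.634, 0.192] pointing down, gripper open.
Joint ranges: [-176.03, 176.03], [-82.01, 121.73], [-58.28, 71.71], [-173.87, 95.51], [-174.79, -0.11], [-173.66, 173.66]. Speed limits (degrees/s): [136.94, 136.94, 172.46, 180, 180, 180].

INTERFACE

Orientations are given as [roll, pitch, yaw] about the fixed x, y, z axes, in that order (R = Rz(yaw) Ry(pitch) Rx(roll)).
In Python, from plant import r gives the robot as it stands. The module is installed in compiled form; this text tells all that it offers.
- The arm moves only by the shell command python3 -m inch 'ROWS' [FORCE]. ROWS is text: rows parted by semicolons, each of 7 numbers parted by spaces: the shift along the tool's x, y, z in m, then the turn, a rotation vector about the tool's x, y, z in rad, then the opening, from 0 (shut) to 1 (fully open). In form: tx ty tz ax ay az jaw; .... A call has 1 to 20 rows; each row shifts and turns the commanded pose from where the row before left it, along the tool's axes as they then stand; what a row does not reach is not made up. A row lasts 1/12 s, in which the tool goes at most 41.7 mm and 7.16 degrees, less where a joint would pass 70% of its speed; a pose out of reach is approached as far as the arm can. A call with a gripper value outside its range is refused whole. The fingers move at their own pace and stop on an object; FORCE is the grip in N (left out, the last holds). Time passes only in rows, so rows that do not move let the fingers close. It gives the time, the measured TCP pose, the force and the opening at its end, in the units of the state.
- r.get_state(): the state, without advancing time (a new reading comes with each control period).
- r.capture(name): name is "scene" or "side" or "wrist"; returns the picture (400x640x3 uint8, red, green, blue); there is no depth.
- r.camera_params(name): a dict with "vfov" (degrees; the focal length in pixels is half the picture's height over the tangent of half this angle, whatever the lens; pixels are square), "cx", "cy" (the principal point, pixels), "R" (3x3) and "t" (3): a world point X has camera coordinates R X + t. Camera axes: x right, y down, z forward; pixel columns grow to the right and rows downward; lengths in m; the calibration is good to about 2 mm. A picture is of the moment at which its call begins: read the wrist's pose just before it. camera_params takes no time and is no camera call; for the wrist camera it gives the pose at the moment of the call.
- r.close_job(): hands the job in, once; it reports no verdict.
Trained networks look in the newest picture that a camera, given by its name, has taken for a name from the list of things; names that differ only in an ending like _2 or _b are one class to them, and where a whole thing is asked for, a point or a joint stands for the part that bears it (a point fixed in the world has none). Each returns a list of dicts, best first, with "p" (0 to 1); they miss things now and then, are a little off and sometimes report something else, mostly with a low value. They report only what shows in the picture. A call takes as long as a camera call. They do not tell look-alikes from the thing itself.
- r.recognise(target, camera): "xy" ([column, row] in pixels, amid what is visible of it).
The state is a dict: "time_s": time; "joints": joint angles; "qd": joint speeds; "joint_torque": joint torques, N m; "tcp_pos": TCP position; "eef_rot": TCP orientation; "contact_force": force on the tool from outside, world axes, zero at the start; "moment": the same for the moment, N m; "gripper_width": finger opening in m.
Only numpy, scipy, OpenCV 4.12 (cv2) and the standard library are available. Lean on these libraries where they do the work, as an engineer would, in place of code of your own. Each camera call takes 0.05 s, during which the arm holds its last target.

## Working session

There is one attempt and no reset: what is moved stays moved. The work goes in short steps, Python scripts to look and compute and a shell command to move; the robot and the scene stay as the last step left them, time stands still between calls to the robot, and variables do not carry over. Pictures are saved under pics/ and viewed, and the job is handed in when it is done.

```bash
mkdir -p pics; cat > h.py <<'E'
import numpy as np,cv2
from plant import r
def save(cam,name):
    P=r.camera_params(cam); im=r.capture(cam); cv2.imwrite('pics/'+name,im[:,:,::-1]); return P,im
def proj(P,X):
    f=200/np.tan(np.radians(P['vfov'])/2); c=np.array(P['R'])@np.array(X)+np.array(P['t']); return f*c[0]/c[2]+P['cx'],f*c[1]/c[2]+P['cy']
def ray(P,uv,z):
    f=200/np.tan(np.radians(P['vfov'])/2); R=np.array(P['R']);t=np.array(P['t'])
    o=-R.T@t; d=R.T@np.array([(uv[0]-P['cx'])/f,(uv[1]-P['cy'])/f,1]); return o+d*(z-o[2])/d[2]
E
python3 - <<'E'
from h import *
for c in ['scene','side','wrist']:
    P,im=save(c,c+'0.png'); print(c,P)
    for n in ['jig','stop_bar','bar_post','wedge','workpiece','packer','end_stop','bar_nose','wedge_tip']:
        print(n,[(np.round(d['xy'],0),round(d['p'],2)) for d in r.recognise(n,c)[:3]])
print(r.get_state())
E
```

```text
scene {'vfov': 47.89900291134276, 'cx': 324.93544998449784, 'cy': 210.08397375484495, 'R': array([[ 0.74338051,  0.66880523,  0.00921856],
       [ 0.56857958, -0.62460021, -0.53534274],
       [-0.35228211,  0.40320484, -0.84458461]]), 't': array([-0.3877355 , -0.27183509,  1.28671706])}
jig [(array([346., 229.]), 0.85)]
stop_bar [(array([336., 244.]), 0.84)]
bar_post [(array([334., 247.]), 0.83)]
wedge [(array([195., 313.]), 0.88)]
workpiece [(array([437., 158.]), 0.97), (array([364., 194.]), 0.89), (array([311., 154.]), 0.74)]
packer [(array([401., 128.]), 0.85)]
end_stop [(array([348., 228.]), 0.81)]
bar_nose [(array([338., 244.]), 0.65)]
wedge_tip [(array([196., 312.]), 0.56)]
side {'vfov': 45.57109700610094, 'cx': 316.1526045670984, 'cy': 205.24852425998054, 'R': array([[-0.90357972, -0.42813791, -0.01554405],
       [-0.31952591,  0.6976369 , -0.64125342],
       [ 0.285389  , -0.57445686, -0.76717171]]), 't': array([0.49830229, 0.20182706, 1.09865388])}
jig [(array([306., 228.]), 0.93), (array([298., 247.]), 0.26)]
stop_bar [(array([310., 200.]), 0.7)]
bar_post [(array([307.,
[... 752 characters left out ...]
d_stop []
bar_nose []
wedge_tip []
{'time_s': 1.5, 'joints': array([ 8.63501565e+01,  2.05471772e+01,  6.82739243e-01,  5.92741229e-04,
       -7.01351844e+01, -1.65063030e+01]), 'qd': array([-0.04122677, -0.00324384,  0.13608012, -0.0479963 ,  0.03615398,
       -0.06747298]), 'joint_torque': array([ 3.28917599e-05, -5.82367122e+01,  2.93305653e+01,  7.00262591e+00,
        1.26078274e-02, -8.10384591e-06]), 'tcp_pos': array([0.23261283, 0.63364487, 0.19235982]), 'eef_rot': array([-1.79999480e+02, -4.27202293e-04, -2.01559451e+01]), 'contact_force': array([-0.47271239, -0.35614144, -0.17156259]), 'moment': array([-0.03179926,  0.02435354, -0.02804418]), 'gripper_width': 0.08771884444726273}
```

View pics/scene0.png

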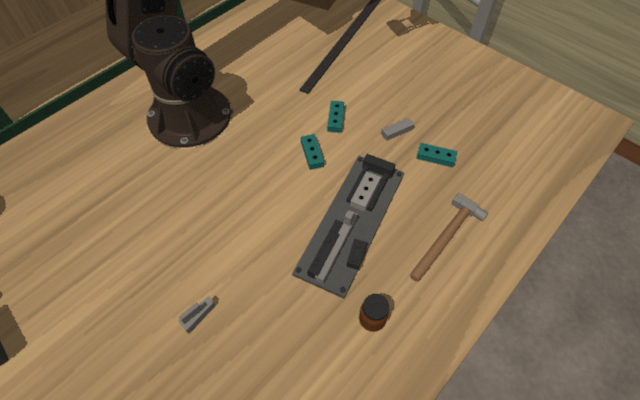

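View pics/side0.png

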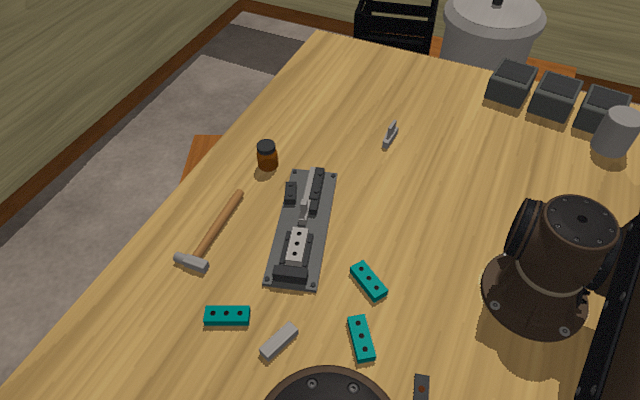

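View pics/wrist0.png

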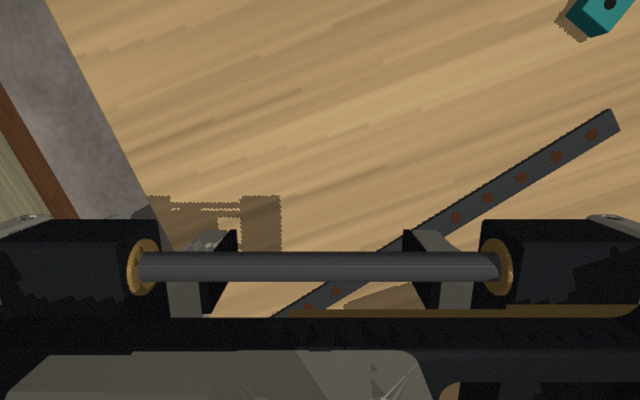

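The jig's end stop is at scene (378,165), its post near (351,217), the guide rail at (325,250) and the ramp block at (357,254). The wedge is at (197,313), the packer at (398,129). I'll zoom in next.

```bash
python3 - <<'E'
import cv2
a=cv2.imread('pics/scene0.png')
cv2.imwrite('pics/s_jig.png',cv2.resize(a[145:305,285:415],None,fx=3.7,fy=3.7,interpolation=cv2.INTER_CUBIC))
cv2.imwrite('pics/s_w.png',cv2.resize(a[285:340,165:230],None,fx=8,fy=8,interpolation=cv2.INTER_CUBIC))
b=cv2.imread('pics/side0.png')
cv2.imwrite('pics/d_jig.png',cv2.resize(b[155:300,250:350],None,fx=4,fy=4,interpolation=cv2.INTER_CUBIC))
cv2.imwrite('pics/d_w.png',cv2.resize(b[110:160,365:415],None,fx=8,fy=8,interpolation=cv2.INTER_CUBIC))
E
```

```text
(no output)
```

View pics/s_jig.png

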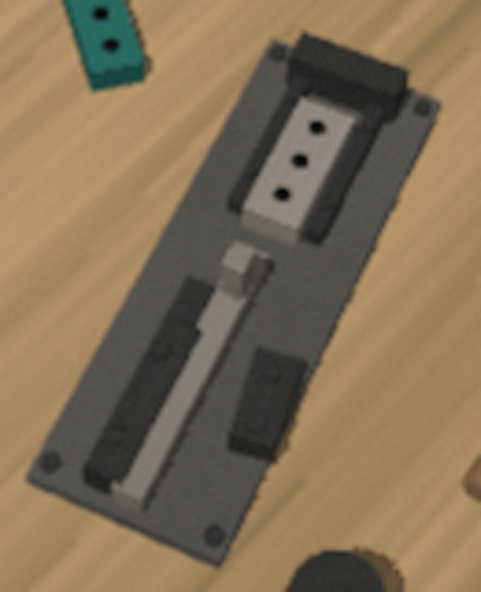

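View pics/s_w.png

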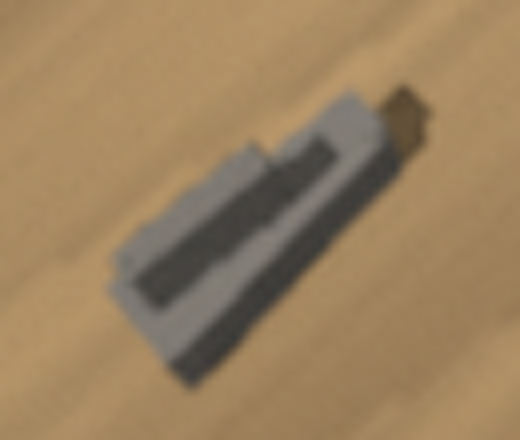

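View pics/d_jig.png

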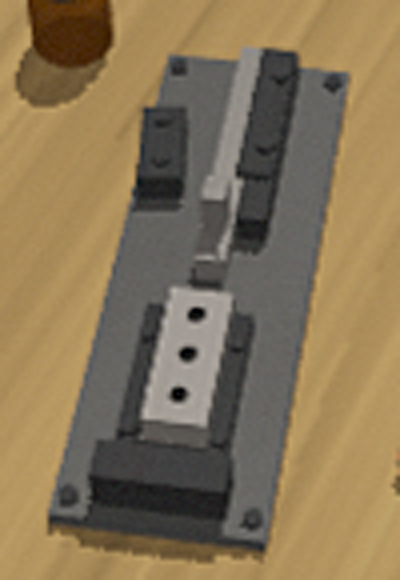

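View pics/d_w.png

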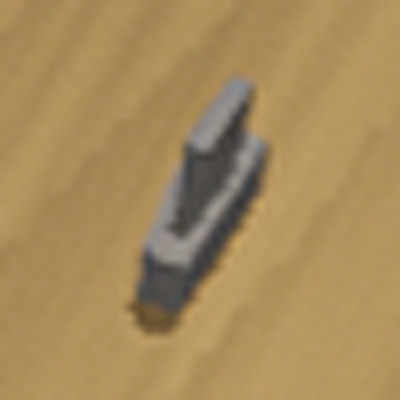

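```bash
cat > fit0.py <<'E'
from h import *
from scipy.optimize import least_squares
PS,PD=r.camera_params('scene'),r.camera_params('side')
def S(u,v,s,o): return ((u+.5)/s-.5+o[0],(v+.5)/s-.5+o[1])
j=lambda u,v:(PS,S(u,v,3.7,(285,145))); k=lambda u,v:(PD,S(u,v,4,(250,155)))
a=lambda u,v:(PS,S(u,v,8,(165,285))); b=lambda u,v:(PD,S(u,v,8,(365,110)))
J=[((-195,65,12),j(28,478)),((-195,-65,12),j(222,553)),((185,-65,12),j(440,103)),((185,65,12),j(272,40)),
((-195,-65,12),k(168,57)),((-195,65,12),k(350,72)),((185,65,12),k(268,542)),((185,-65,12),k(48,520))]
W=[((40,12,24),a(352,92)),((40,-6,24),a(387,134)),((-40,-17,24),a(180,360)),((-40,12,24),a(108,282)),((-34,5,54),a(115,262)),((10,5,54),a(252,145)),((-40,-17,0),a(192,388)),
((10,5,54),b(212,150)),((10,-5,54),b(188,140)),((-34,-5,54),b(237,78)),((-34,5,54),b(254,85)),((40,12,24),b(182,262)),((40,-6,24),b(148,240)),((-40,12,24),b(266,142))]
def fit(C,p0):
    def f(p):
        c,s=np.cos(p[2]),np.sin(p[2]);o=[]
        for X,(P,uv) in C:
            x=np.array(X)/1000; w=[p[0]+c*x[0]-s*x[1],p[1]+s*x[0]+c*x[1],x[2]]
            o+=list(np.array(proj(P,w))-uv)
        return np.array(o)
    s=least_squares(f,p0,loss='soft_l1'); return s.x,f(s.x).reshape(-1,2)
def show(n,C,p0):
    p,e=fit(C,p0); print(n,np.round(p[:2],4),round(np.degrees(p[2]),2)); print(np.round(e,1).tolist()); return p
if __name__=='__main__':
    g=lambda uv,z:ray(PS,uv,z)
    q=g((320,292),.01)-0; e=g((390,160),.01); d=e-q
    show('jig',J,[*((q+e)/2)[:2],np.arctan2(d[1],d[0])])
    q=g((182,325),.02); e=g((210,299),.02); d=e-q
    show('wedge',W,[*((q+e)/2)[:2],np.arctan2(d[1],d[0])])
    print('post z70', g(S(245,257,3.7,(285,145)),.07), ray(PD,S(215,190,4,(250,155)),.07))
E
python3 fit0.py
```

```text
jig [0.5671 0.0503] 106.73
[[-0.2, -2.8], [-0.0, 0.4], [0.2, -2.5], [-0.4, -2.3], [-0.4, -1.3], [-0.5, -0.6], [-0.2, -0.2], [-0.2, -1.6]]
wedge [ 0.4803 -0.3598] 86.94
[[-0.0, -1.6], [0.7, -1.2], [-1.2, 0.1], [-0.4, 0.1], [-0.7, -1.9], [-0.2, -1.8], [0.2, 0.1], [-0.7, -1.2], [-0.9, -1.0], [-1.2, -1.9], [-0.2, -1.7], [0.2, -0.6], [-1.2, 0.2], [0.1, -1.6]]
post z70 [0.5823367  0.02019871 0.07      ] [0.57322513 0.02636296 0.07      ]
```

```bash
python3 -m inch '.0306 .0267 0 0 0 0 1;.0306 .0267 0 0 0 0 1;.0306 .0267 0 0 0 0 1;.0306 .0267 0 0 0 0 1;.0306 .0267 0 0 0 0 1;.0306 .0267 0 0 0 0 1;.0306 .0267 0 0 0 0 1;.0306 .0267 0 0 0 0 1;.0306 .0267 0 0 0 0 1;.0306 .0267 0 0 0 0 1;.0306 .0267 0 0 0 0 1;.0306 .0267 0 0 0 0 1;.0306 .0267 0 0 0 0 1;.0306 .0267 0 0 0 0 1;.0306 .0267 0 0 0 0 1;.0306 .0267 0 0 0 0 1;.0306 .0267 0 0 0 0 1;.0306 .0267 0 0 0 0 1' 20
python3 -m inch '0 0 0 0 0 .116 0;0 0 0 0 0 .116 0;0 0 0 0 0 .116 0;0 0 0 0 0 .116 0;0 0 0 0 0 .116 0;0 0 0 0 0 .116 0;0 0 0 0 0 .116 0;0 0 0 0 0 .116 0;0 0 0 0 0 0 0;0 0 0 0 0 0 0;0 0 0 0 0 0 0'
python3 - <<'E'
from h import *
P,im=save('wrist','w1.png'); s=r.get_state(); print(s['tcp_pos'],s['eef_rot'],s['contact_force'],s['gripper_width'])
R=np.array(P['R']);c=-R.T@np.array(P['t']); print('cam',c,'fwd',R[2])
for n in ['jig','stop_bar','bar_post','workpiece','ramp','channel']:
    print(n,[(np.round(d['xy'],0),round(d['p'],2)) for d in r.recognise(n,'wrist')[:3]])
E
```

```text
time_s: 3.0
tcp_pos: [0.5848, -0.0093, 0.1927]
eef_rot: [-180.0, -0.0, -20.1]
contact_force: [0.1, 0.7, 0.1]
gripper_width: 0.0879
time_s: 3.92
tcp_pos: [0.5841, -0.0073, 0.1924]
eef_rot: [-180.0, -0.0, -73.1]
contact_force: [0.1, -0.0, -0.3]
gripper_width: 0.0201
[ 0.5840757  -0.00731474  0.19242862] [-1.79992564e+02  1.06008248e-05 -7.31428700e+01] [-0.9702656   0.09856541  0.39861091] 0.01563034667753061
cam [ 0.60279212 -0.07257259  0.38462722] fwd [-0.07398698  0.24082999 -0.96774317]
jig [(array([317., 140.]), 0.84)]
stop_bar [(array([318., 145.]), 0.68)]
bar_post [(array([317., 147.]), 0.86), (array([317., 136.]), 0.43)]
workpiece [(array([318., 291.]), 0.8)]
ramp [(array([320., 135.]), 0.87)]
channel [(array([321., 139.]), 0.81)]
```

View pics/w1.png

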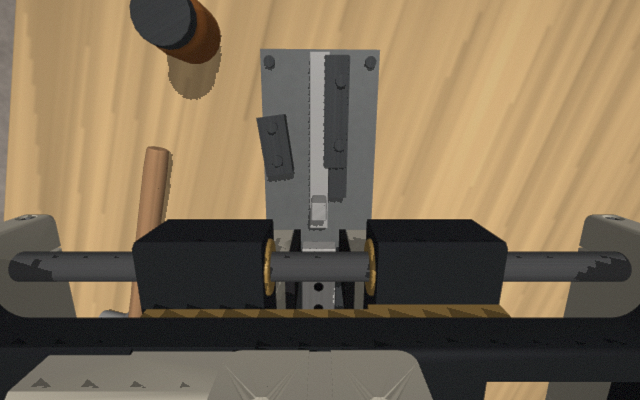

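```bash
python3 - <<'E'
from h import *
P=r.camera_params('wrist')
s=r.get_state();print('TCP px',proj(P,s['tcp_pos']), proj(P,s['tcp_pos']+np.array([0,0,.06])))
a=cv2.imread('pics/w1.png'); cv2.imwrite('pics/w1c.png',cv2.resize(a[35:265,240:400],None,fx=2.6*1.3,fy=2.6*1.3 if 0 else 3.38,interpolation=cv2.INTER_CUBIC)[:600*1+200])
cv2.imwrite('pics/w1d.png',cv2.resize(a[180:330,250:400],None,fx=4,fy=4,interpolation=cv2.INTER_CUBIC))
cv2.imwrite('pics/w1e.png',cv2.resize(a[40:190,250:400],None,fx=4,fy=4,interpolation=cv2.INTER_CUBIC))
E
```

```text
TCP px (np.float64(317.5537442221465), np.float64(225.47050172259577)) (np.float64(316.9219506654214), np.float64(269.2865079480956))
```

View pics/w1d.png

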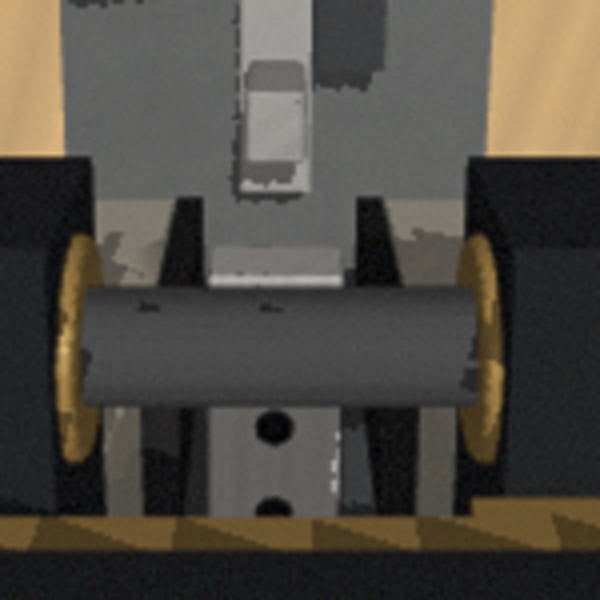

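View pics/w1e.png

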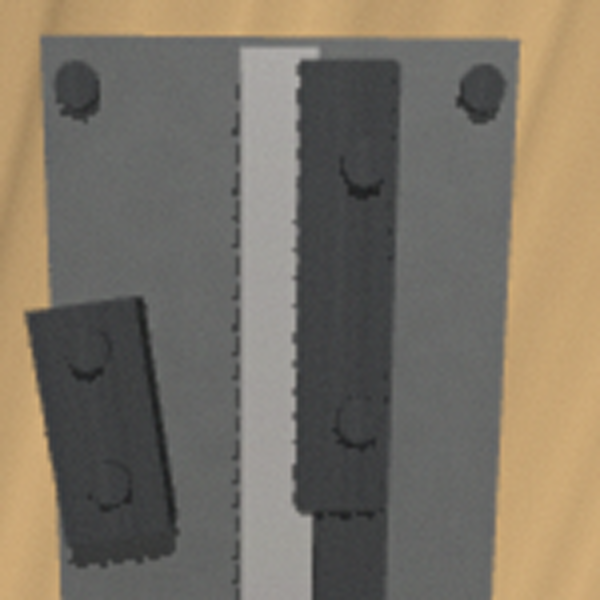

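```bash
cat > fit1.py <<'E'
from fit0 import *
PW=r.camera_params('wrist')
e=lambda u,v:(PW,S(u,v,4,(250,40))); d=lambda u,v:(PW,S(u,v,4,(250,180)))
def jig(p,xyz):
    c,s=np.cos(p[2]),np.sin(p[2]);x=np.array(xyz)/1000;return np.array([p[0]+c*x[0]-s*x[1],p[1]+s*x[0]+c*x[1],x[2]])
def inv(p,w):
    c,s=np.cos(p[2]),np.sin(p[2]);q=np.array(w[:2])-p[:2];return np.array([c*q[0]+s*q[1],-s*q[0]+c*q[1]])*1000
JW=[((-195,65,12),e(519,40)),((-195,-65,12),e(41,36))]
pts=[(-1,e(48,250)),(-1,e(57,500)),(1,e(509,250)),(1,e(497,500)),(-1,d(62,60)),(1,d(491,60))]
def f(p):
    o=[]
    for X,(P,uv) in JW: o+=list((np.array(proj(P,jig(p,X)))-uv))
    for sg,(P,uv) in pts: o.append((inv(p,ray(P,uv,.012))[1]-65*sg)/1.1)
    return np.array(o)
s=least_squares(f,[.567,.05,np.radians(106.7)]); p=s.x
print('jig',p[:2],np.degrees(p[2]),np.round(s.fun,1))
for n,q,z in [('post',d(247,92),70),('post',d(306,92),70),('post',d(304,160),70),('post',d(248,160),70),('nose',d(240,190),34),('nose',d(310,190),34),('ramp',e(136,297),34),('ramp',e(170,528),34),('rail',e(400,60),38),('wpback',d(210,275),36),('wpb',d(342,275),36),('hole',d(274,428),36)]:
    print(n,np.round(inv(p,ray(*q,z/1000)),1))
E
python3 fit1.py
```

```text
jig [0.56734267 0.04730516] 106.33504688336184 [ 0.3 -0.  -0.4  0.1  0.1  0.  -0.2 -0.   0.1 -0. ]
post [-38.7  -7.5]
post [-38.8   7.7]
post [-20.4   7.4]
post [-20.3  -7.2]
nose [  0.9 -10.4]
nose [ 0.7 10.1]
ramp [-127.  -38.]
ramp [-64.6 -29.9]
rail [-185.2   30.3]
wpback [ 26.8 -19.2]
wpb [26.6 19.8]
hole [77.2 -0. ]
```

```bash
python3 -m inch '.005 .001 .03 0 0 .009 0;0 0 .03 0 0 0 0;0 0 .03 0 0 0 0;0 0 .03 0 0 0 0;0 0 .022 0 0 0 0;0 0 .005 0 0 0 0;0 0 0 0 0 0 0'
python3 -m inch '-.006 0 0 0 0 0 0;-.006 0 0 0 0 0 0;-.006 0 0 0 0 0 0;-.006 0 0 0 0 0 0;-.006 0 0 0 0 0 0;-.006 0 0 0 0 0 0;0 0 0 0 0 0 0;0 0 0 0 0 0 0'
```

```text
time_s: 4.85
tcp_pos: [0.5835, -0.0128, 0.0439]
eef_rot: [179.8, -0.0, -73.8]
contact_force: [0.9, 0.1, 0.9]
gripper_width: 0.0008
time_s: 5.52
tcp_pos: [0.5745, 0.0227, 0.0456]
eef_rot: [-180.0, -0.0, -73.8]
contact_force: [0.2, 0.1, -0.0]
gripper_width: 0.0007
```

```bash
python3 - <<'E'
from h import *
P,im=save('side','d2.png'); cv2.imwrite('pics/d2c.png',cv2.resize(im[130:300,220:380,::-1],None,fx=3.5,fy=3.5,interpolation=cv2.INTER_CUBIC))
E
```

```text
(no output)
```

View pics/d2c.png

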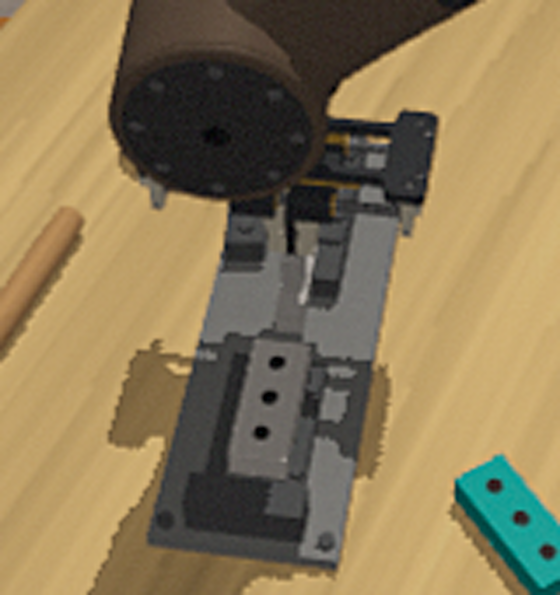

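Fingers are behind the post at about (290,250), and the nose is just short of the offcut. I'll keep pushing.

```bash
python3 -m inch '-.005 0 0 0 0 0 0;-.005 0 0 0 0 0 0;-.005 0 0 0 0 0 0;-.005 0 0 0 0 0 0;-.002 0 0 0 0 0 0;0 0 0 0 0 0 0'
python3 -m inch '-.001 0 0 0 0 0 0;-.001 0 0 0 0 0 0;0 0 0 0 0 0 0'
python3 -m inch '-.001 0 0 0 0 0 0;0 0 0 0 0 0 0'
python3 -m inch '-.001 0 0 0 0 0 0;0 0 0 0 0 0 0'
```

```text
time_s: 6.07
tcp_pos: [0.5683, 0.0439, 0.0454]
eef_rot: [-180.0, 0.0, -73.8]
contact_force: [-0.1, -0.3, -0.2]
gripper_width: 0.0002
time_s: 6.32
tcp_pos: [0.5678, 0.0453, 0.0453]
eef_rot: [-180.0, 0.0, -73.8]
contact_force: [0.3, -0.9, -0.4]
gripper_width: 0.0005
time_s: 6.48
tcp_pos: [0.5676, 0.0462, 0.0453]
eef_rot: [180.0, 0.0, -73.9]
contact_force: [-0.0, -0.7, 0.9]
gripper_width: 0.0006
time_s: 6.65
tcp_pos: [0.5673, 0.0472, 0.0454]
eef_rot: [-180.0, 0.0, -73.8]
contact_force: [-0.5, 0.1, -0.3]
gripper_width: 0.0007
```

```bash
python3 -m inch '-.001 0 0 0 0 0 0;0 0 0 0 0 0 0'
python3 -m inch '-.001 0 0 0 0 0 0;0 0 0 0 0 0 0'
python3 - <<'E'
from h import *
P,im=save('side','d3.png'); cv2.imwrite('pics/d3c.png',cv2.resize(im[130:300,220:380,::-1],None,fx=3.5,fy=3.5,interpolation=cv2.INTER_CUBIC))
P,im=save('wrist','w3.png')
E
```

```text
time_s: 6.82
tcp_pos: [0.567, 0.0482, 0.0454]
eef_rot: [180.0, -0.0, -73.8]
contact_force: [-0.0, 0.5, -0.1]
gripper_width: 0.0004
time_s: 6.98
tcp_pos: [0.5667, 0.0492, 0.0454]
eef_rot: [-180.0, 0.0, -73.8]
contact_force: [0.4, -0.6, 0.8]
gripper_width: 0.0004
```

View pics/d3c.png

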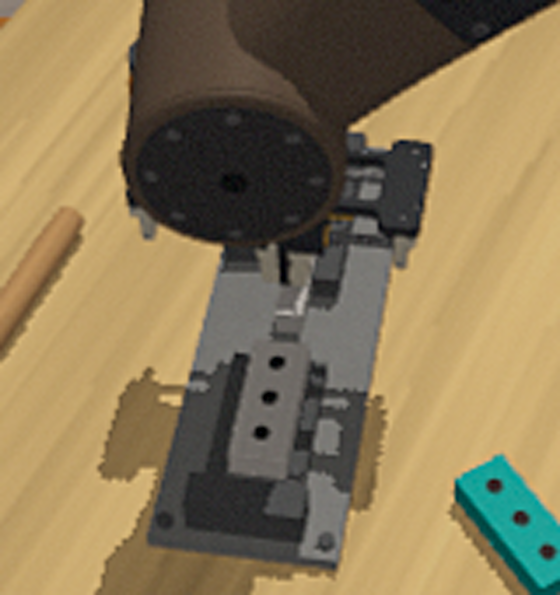

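View pics/w3.png

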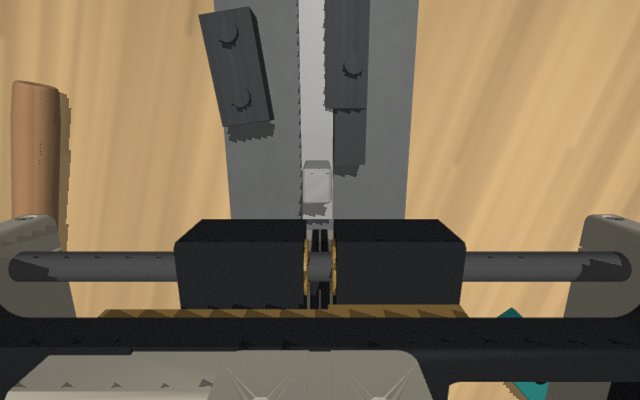

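```bash
python3 - <<'E'
from h import *
p=np.array([.56734,.04731,np.radians(106.335)])
def inv(w):
    c,s=np.cos(p[2]),np.sin(p[2]);q=np.array(w[:2])-p[:2];return np.array([c*q[0]+s*q[1],-s*q[0]+c*q[1]])*1000
P=r.camera_params('wrist')
print(inv(-np.array(P['R']).T@np.array(P['t'])))
for uv,z in [((317,171),70),((317,203),70),((317,222),34),((275,121),34),((316,171),34)]: print(uv,np.round(inv(ray(P,uv,z/1000)),1))
print(inv(r.get_state()['tcp_pos']))
a=cv2.imread('pics/w3.png');cv2.imwrite('pics/w3c.png',cv2.resize(a[140:310,240:400],None,fx=3.5,fy=3.5,interpolation=cv2.INTER_CUBIC))
E
```

```text
[-65.98324546   1.31824833]
(317, 171) [-37.6   0.1]
(317, 203) [-19.8   0. ]
(317, 222) [ 3.4 -0.3]
(275, 121) [-63.  -26.2]
(316, 171) [-31.5  -0.8]
[1.90257191 0.0895953 ]
```

View pics/w3c.png

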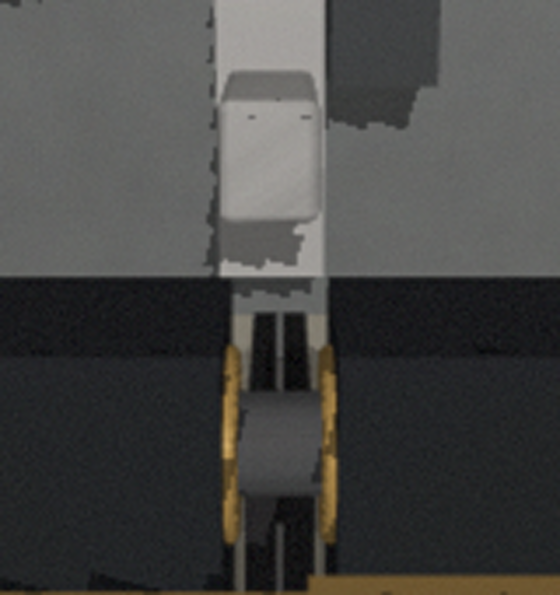

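```bash
python3 - <<'E'
from h import *
s=r.get_state();t=s['tcp_pos'];j=np.array([-.2812,.9596,0])
Q=r.camera_params('side');A=r.camera_params('scene');P=r.camera_params('wrist')
for h in [0,.02,.03,.04,.06,.08]:
  X=t+[0,0,h]; print(h,'side crop',(np.array(proj(Q,X))-[220,130])*3.5,'scene',proj(A,X),'wrist near edge',proj(P,X-.0095*j))
p,im=save('scene','s3.png');cv2.imwrite('pics/s3c.png',cv2.resize(im[100:300,270:430,::-1],None,fx=3,fy=3,interpolation=cv2.INTER_CUBIC))
E
```

```text
0 side crop [287.1217147  299.44163731] scene (np.float64(353.0905862669268), np.float64(208.15882791104386)) wrist near edge (np.float64(317.4693199624073), np.float64(211.314167508477))
0.02 side crop [286.04204081 281.82931331] scene (np.float64(353.6217465652483), np.float64(203.5437440721305)) wrist near edge (np.float64(317.29194420161144), np.float64(221.48468172561894))
0.03 side crop [285.49162415 272.85056814] scene (np.float64(353.8937770477865), np.float64(201.18015724604223)) wrist near edge (np.float64(317.18825944412293), np.float64(227.42984185013364))
0.04 side crop [284.93396882 263.75374128] scene (np.float64(354.1702481459161), np.float64(198.77798731554026)) wrist near edge (np.float64(317.07218796097743), np.float64(234.0852420256593))
0.06 side crop [283.79636336 245.19640081] scene (np.float64(354.73695433723515), np.float64(193.85405645468046)) wrist near edge (np.float64(316.7928015134381), np.float64(250.10492715076225))
0.08 side crop [282.62802777 226.13777087] scene (np.float64(355.32278674180344), np.float64(188.76394397605878)) wrist near edge (np.float64(316.4257043576208), np.float64(271.1538395024854))
```

View pics/s3c.png

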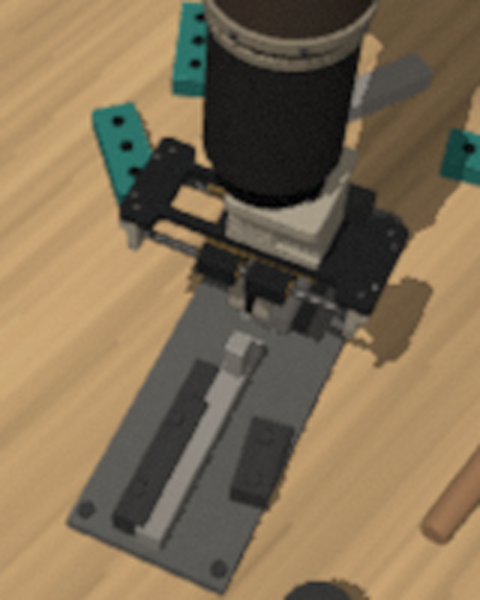

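```bash
python3 - <<'E'
from h import *
p=np.array([.56734,.04731,np.radians(106.335)])
def jig(x,y,z):
    c,s=np.cos(p[2]),np.sin(p[2]);return [p[0]+(c*x-s*y)/1e3,p[1]+(s*x+c*y)/1e3,z/1e3]
P=r.camera_params('wrist');Q=r.camera_params('side');A=r.camera_params('scene')
U=lambda u,v:((u+.5)/3.5-.5+240,(v+.5)/3.5-.5+140)
print('obs base back',U(225,72),U(318,72),'top back',U(222,100),U(318,100),'top front',U(222,220),U(318,220),'nose',U(228,290))
for x0 in (-42,-39,-36):
 for z in (34,45,50,60,70): print(x0,z,[np.round(proj(P,jig(x0+a,b,z)),1).tolist() for a,b in((0,-8),(0,8),(20,-8),(20,8))])
print(np.round(proj(P,jig(-100,-10,34)),1),np.round(proj(P,jig(0,-10,34)),1))
for z in (34,50,70):print(z,'side4x',(np.array(proj(Q,jig(-20,0,z)))-[250,155])*4,'scene3.7',(np.array(proj(A,jig(-39,0,z)))-[285,145])*3.7)
E
```

```text
obs base back (303.92857142857144, 160.21428571428572) (330.5, 160.21428571428572) top back (303.07142857142856, 168.21428571428572) (330.5, 168.21428571428572) top front (303.07142857142856, 202.5) (330.5, 202.5) nose (304.7857142857143, 222.5)
-42 34 [[304.7, 154.8], [329.7, 154.7], [305.1, 185.3], [329.5, 185.3]]
-42 45 [[303.9, 156.9], [330.3, 156.9], [304.4, 189.1], [330.1, 189.0]]
-42 50 [[303.5, 158.0], [330.5, 157.9], [304.0, 190.9], [330.3, 190.8]]
-42 60 [[302.6, 160.3], [331.2, 160.2], [303.2, 194.9], [330.9, 194.8]]
-42 70 [[301.7, 162.8], [331.9, 162.7], [302.3, 199.3], [331.6, 199.2]]
-39 34 [[304.8, 159.5], [329.6, 159.4], [305.2, 189.8], [329.5, 189.7]]
-39 45 [[304.0, 161.9], [330.2, 161.8], [304.4, 193.8], [330.0, 193.7]]
-39 50 [[303.6, 163.0], [330.5, 163.0], [304.1, 195.7], [330.3, 195.6]]
-39 60 [[302.7, 165.6], [331.1, 165.5], [303.3, 199.9], [330.9, 199.8]]
-39 70 [[301.8, 168.4], [331.8, 168.3], [302.4, 204.6], [331.6, 204.5]]
-36 34 [[304.8, 164.1], [329.6, 164.0], [305.3, 194.2], [329.5, 194.1]]
-36 45 [[304.0, 166.7], [330.2, 166.7], [304.5, 198.4], [330.0, 198.3]]
-36 50 [[303.7, 168.0], [330.5, 168.0], [304.2, 200.5], [330.3, 200.4]]
-36 60 [[302.8, 170.9], [331.1, 170.8], [303.4, 204.9], [330.9, 204.8]]
-36 70 [[301.9, 174.0], [331.8, 173.9], [302.5, 209.8], [331.5, 209.7]]
[299.9  57. ] [302.6 217.3]
34 side4x [214.67961242 226.85088376] scene3.7 [225.04694679 292.1394165 ]
50 side4x [213.77990751 210.93369081] scene3.7 [226.28181485 279.14426669]
70 side4x [212.62922605 190.57632837] scene3.7 [227.87106087 262.41981583]
```

```bash
python3 - <<'E'
import cv2
b=cv2.imread('pics/d3.png');cv2.imwrite('pics/d3d.png',cv2.resize(b[180:250,270:340],None,fx=8,fy=8,interpolation=cv2.INTER_CUBIC))
E
```

```text
(no output)
```

View pics/d3d.png

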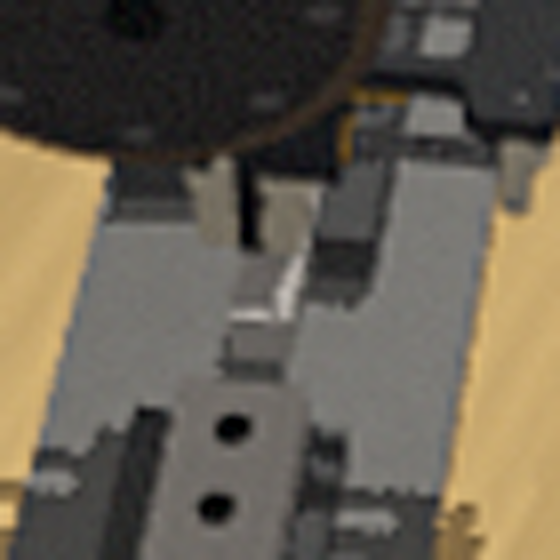

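The fingers passed in front of the post without moving the bar. In the side view the fingertips (about 301,210) look roughly 20–25 mm higher than the reported TCP. I'll go back behind the post and descend by feel.

```bash
python3 -c "
from plant import r;print(r.hold_point_z)"
python3 -m inch '0 0 -.03 0 0 0 0;0 0 -.02 0 0 0 0;.03 0 0 0 0 0 0;.03 0 0 0 0 0 0;.011 0 0 0 0 0 0;0 0 .03 0 0 0 0;0 0 .02 0 0 0 0;0 0 0 0 0 0 0;0 0 .004 0 0 0 0;0 0 0 0 0 0 0'
python3 -m inch '0 0 .003 0 0 0 0;0 0 0 0 0 0 0'
python3 -m inch '0 0 .003 0 0 0 0;0 0 0 0 0 0 0'
```

```text
0.0188
time_s: 7.97
tcp_pos: [0.5868, -0.019, 0.0416]
eef_rot: [180.0, -0.0, -73.8]
contact_force: [0.2, 0.1, 2.0]
gripper_width: 0.0002
time_s: 8.13
tcp_pos: [0.5871, -0.0187, 0.0391]
eef_rot: [-179.9, -0.0, -73.8]
contact_force: [0.9, -0.3, 0.1]
gripper_width: 0.0005
time_s: 8.3
tcp_pos: [0.5866, -0.0189, 0.0355]
eef_rot: [-180.0, 0.0, -73.8]
contact_force: [-0.5, 0.0, -1.1]
gripper_width: 0.0005
```

```bash
python3 -m inch '0 0 .003 0 0 0 0;0 0 0 0 0 0 0'
python3 -m inch '0 0 .003 0 0 0 0;0 0 0 0 0 0 0'
python3 - <<'E'
from h import *
P,im=save('scene','s4.png');cv2.imwrite('pics/s4c.png',cv2.resize(im[180:300,290:410,::-1],None,fx=5,fy=5,interpolation=cv2.INTER_CUBIC))
print((np.array(proj(P,r.get_state()['tcp_pos']))-[290,180])*5)
E
```

```text
time_s: 8.47
tcp_pos: [0.5863, -0.0191, 0.0321]
eef_rot: [180.0, 0.0, -73.8]
contact_force: [-0.9, 0.1, 0.2]
gripper_width: 0.0004
time_s: 8.63
tcp_pos: [0.5862, -0.0192, 0.0289]
eef_rot: [180.0, 0.0, -73.8]
contact_force: [0.3, 0.5, 0.1]
gripper_width: 0.0002
[250.9457929  274.89524634]
```

View pics/s4c.png

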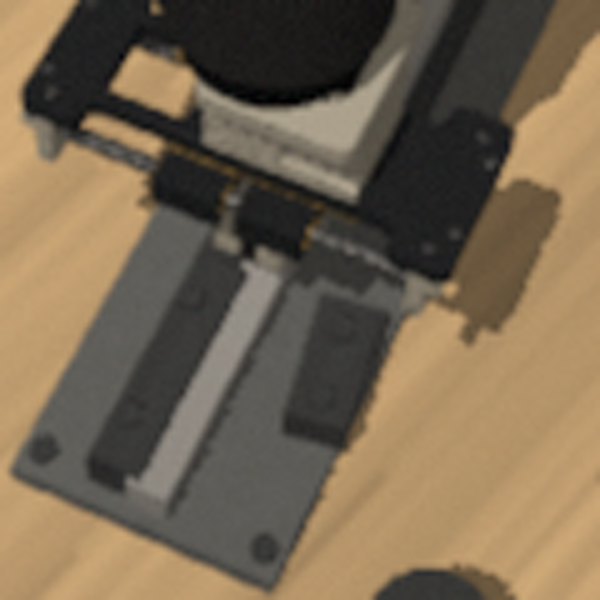

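```bash
for i in 1; do python3 -m inch '0 0 .003 0 0 0 0;0 0 0 0 0 0 0'; done
python3 -m inch '0 0 .003 0 0 0 0;0 0 0 0 0 0 0'
python3 -m inch '0 0 .002 0 0 0 0;0 0 0 0 0 0 0'
python3 - <<'E'
from h import *
P,im=save('scene','s5.png');cv2.imwrite('pics/s5c.png',cv2.resize(im[200:270,310:380,::-1],None,fx=8,fy=8,interpolation=cv2.INTER_CUBIC))
P,im=save('side','d5.png');cv2.imwrite('pics/d5c.png',cv2.resize(im[160:250,270:350,::-1],None,fx=6,fy=6,interpolation=cv2.INTER_CUBIC))
E
```

```text
time_s: 8.85
tcp_pos: [0.5862, -0.0192, 0.0259]
eef_rot: [180.0, 0.0, -73.8]
contact_force: [-0.3, 0.4, -0.5]
gripper_width: 0.0003
time_s: 9.02
tcp_pos: [0.5862, -0.0192, 0.0228]
eef_rot: [180.0, 0.0, -73.9]
contact_force: [-0.5, -0.1, -0.6]
gripper_width: 0.0006
time_s: 9.18
tcp_pos: [0.5863, -0.0192, 0.021]
eef_rot: [180.0, 0.0, -73.8]
contact_force: [-0.7, 0.6, -0.2]
gripper_width: 0.0004
```

View pics/s5c.png

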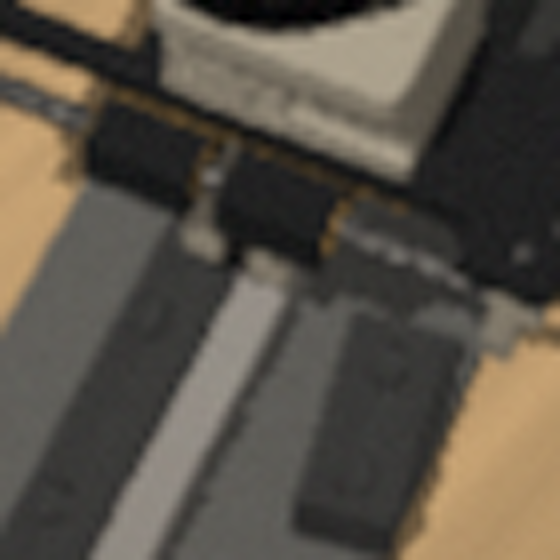

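View pics/d5c.png

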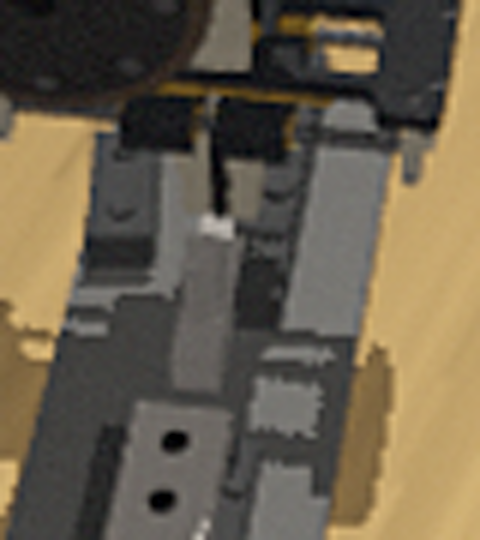

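```bash
python3 -m inch '-.006 0 0 0 0 0 0;-.006 0 0 0 0 0 0;-.006 0 0 0 0 0 0;-.006 0 0 0 0 0 0;-.006 0 0 0 0 0 0'
python3 - <<'E'
from h import *
P,im=save('wrist','w6.png')
E
```

```text
time_s: 9.7
tcp_pos: [0.5779, 0.0102, 0.0215]
eef_rot: [180.0, -0.0, -73.8]
contact_force: [0.5, -2.0, 0.4]
gripper_width: 0.0007
```

View pics/w6.png

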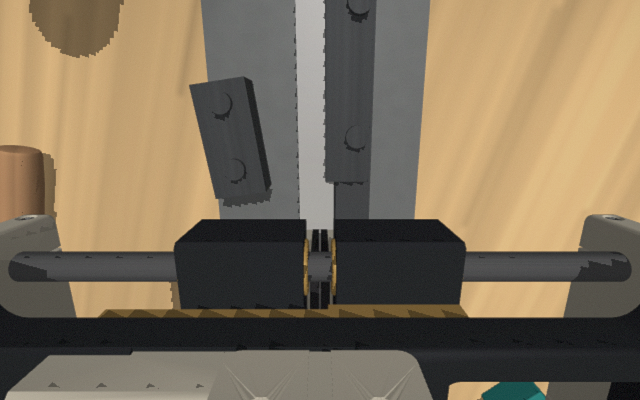

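Now it pushes with about 2 N, the bar's own drag. Continuing.

```bash
python3 -m inch '-.005 0 0 0 0 0 0;-.005 0 0 0 0 0 0;-.005 0 0 0 0 0 0;-.005 0 0 0 0 0 0;-.005 0 0 0 0 0 0;-.005 0 0 0 0 0 0'
python3 -m inch '-.003 0 0 0 0 0 0;-.003 0 0 0 0 0 0'
python3 -m inch '-.002 0 0 0 0 0 0;-.001 0 0 0 0 0 0'
python3 -m inch '-.001 0 0 0 0 0 0;-.001 0 0 0 0 0 0'
```

```text
time_s: 10.25
tcp_pos: [0.5696, 0.0387, 0.0214]
eef_rot: [180.0, -0.0, -73.8]
contact_force: [0.5, -4.2, 1.4]
gripper_width: 0.0004
time_s: 10.42
tcp_pos: [0.5679, 0.0445, 0.0214]
eef_rot: [180.0, -0.0, -73.8]
contact_force: [0.6, -4.5, 2.5]
gripper_width: 0.0006
time_s: 10.58
tcp_pos: [0.5674, 0.0462, 0.0215]
eef_rot: [180.0, -0.1, -73.8]
contact_force: [4.7, -15.7, -0.6]
gripper_width: 0.0007
time_s: 10.75
tcp_pos: [0.5673, 0.0464, 0.0215]
eef_rot: [179.9, -0.2, -73.8]
contact_force: [9.9, -24.8, -2.4]
gripper_width: 0.0
```

Offcut is home: force jumped from 4 to 25 N. I'll back off, lift, and go look at the wedge.

```bash
python3 -m inch '.003 0 0 0 0 0 0;.007 0 0 0 0 0 0;0 0 -.035 0 0 0 0;0 0 -.04 0 0 0 0;0 0 -.04 0 0 0 0;0 0 -.04 0 0 0 0;0 0 -.015 0 0 0 0;0 0 0 0 0 0 0'
python3 - <<'E'
from h import *
save('wrist','w7.png'); save('scene','s7.png')
E
python3 -m inch '.0336 .0197 0 0 0 0 1;.0336 .0197 0 0 0 0 1;.0336 .0197 0 0 0 0 1;.0336 .0197 0 0 0 0 1;.0336 .0197 0 0 0 0 1;.0336 .0197 0 0 0 0 1;.0336 .0197 0 0 0 0 1;.0336 .0197 0 0 0 0 1;.0336 .0197 0 0 0 0 1;0 0 0 0 0 .114 1;0 0 0 0 0 .114 1;0 0 0 0 0 .114 1;0 0 0 0 0 0 1;0 0 0 0 0 0 1'
python3 - <<'E'
from h import *
P,im=save('wrist','w8.png'); s=r.get_state(); print(s['tcp_pos'],s['eef_rot'],proj(P,s['tcp_pos']))
print(r.recognise('wedge','wrist'))
E
```

```text
time_s: 11.42
tcp_pos: [0.5723, 0.0407, 0.1967]
eef_rot: [-179.5, 0.1, -73.8]
contact_force: [1.3, 0.4, -0.2]
gripper_width: 0.0007
time_s: 12.68
tcp_pos: [0.4828, -0.3, 0.19]
eef_rot: [179.9, 0.1, -93.2]
contact_force: [-0.2, -0.6, 0.3]
gripper_width: 0.0854
[ 0.4830321  -0.29994589  0.19029559] [ 1.79910922e+02  3.91248810e-02 -9.31982860e+01] (np.float64(317.5679827440194), np.float64(226.34384558993096))
[{'xy': [323.5, 116.9], 'p': 0.93}]
```

View pics/w7.png

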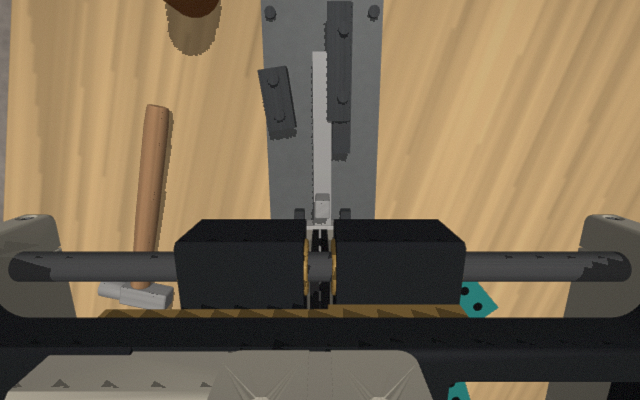

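View pics/w8.png

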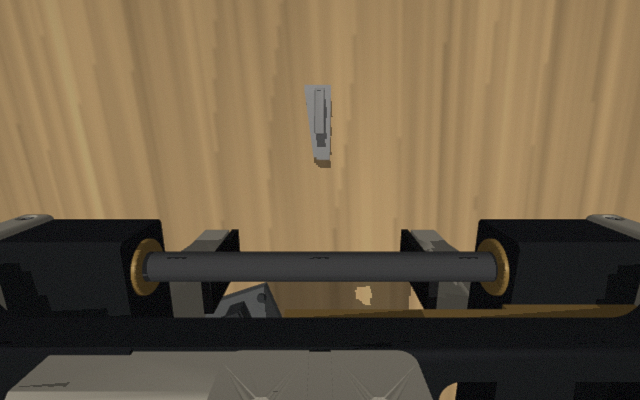

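```bash
python3 - <<'E'
import cv2
a=cv2.imread('pics/w8.png');cv2.imwrite('pics/w8c.png',cv2.resize(a[75:175,280:360],None,fx=6,fy=6,interpolation=cv2.INTER_CUBIC))
cv2.imwrite('pics/w8d.png',cv2.resize(a[210:320,130:280],None,fx=4,fy=4,interpolation=cv2.INTER_CUBIC))
E
```

```text
(no output)
```

View pics/w8c.png

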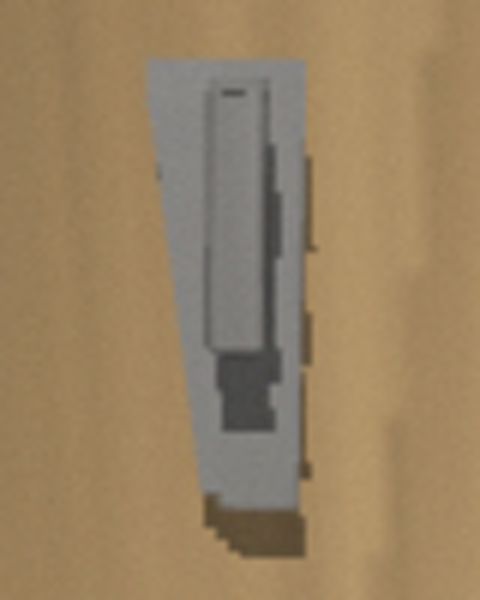

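View pics/w8d.png

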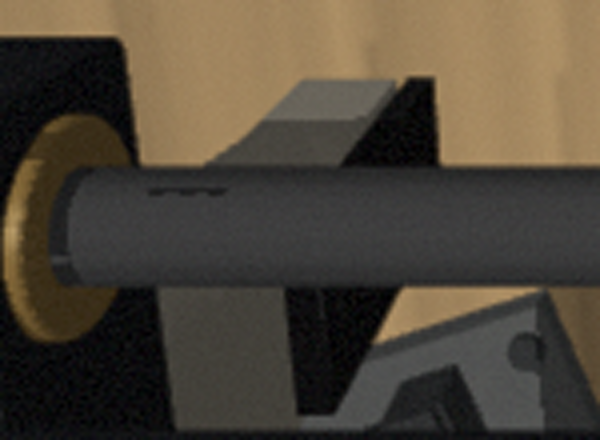

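```bash
python3 - <<'E'
from fit0 import *
P=r.camera_params('wrist')
a=lambda u,v:(P,S(u,v,6,(280,75)))
W=[((-40,12,24),a(305,58)),((-40,-17,24),a(147,58)),((40,12,24),a(298,510)),((40,-6,24),a(205,509)),((-34,-5,54),a(209,79)),((-34,5,54),a(268,79)),((10,5,54),a(263,353)),((10,-5,54),a(208,350))]
p=show('wedge',W,[.48,-.36,np.radians(86.6)])
s=r.get_state(); yaw=np.radians(s['eef_rot'][2])
tgt=p[:2]+np.array([np.cos(p[2]),np.sin(p[2])])*(-.012)
d=tgt-s['tcp_pos'][:2]; print('tool dx dy',d@[np.cos(yaw),np.sin(yaw)],d@[np.sin(yaw),-np.cos(yaw)],'turn yaw',np.degrees(p[2])-180-s['eef_rot'][2])
E
```

```text
wedge [ 0.4788 -0.3608] 86.26
[[0.2, 0.2], [-0.6, -0.1], [0.1, -0.4], [-0.3, -0.4], [-0.1, -0.0], [0.3, 0.1], [0.5, 0.1], [-0.2, 0.5]]
tool dx dy 0.07305748414094793 0.0010938097951305023 turn yaw -0.5330699279791418
```

```bash
python3 -m inch '.036 .001 0 0 0 .009 1;.037 0 0 0 0 0 1;0 0 .04 0 0 0 1;0 0 .04 0 0 0 1;0 0 .04 0 0 0 1;0 0 .03 0 0 0 1;0 0 .015 0 0 0 1;0 0 0 0 0 0 1'
python3 -m inch '0 0 .008 0 0 0 1;0 0 0 0 0 0 1;0 0 0 0 0 0 1'
python3 - <<'E'
from h import *
P,im=save('side','d9.png');cv2.imwrite('pics/d9c.png',cv2.resize(im[80:180,330:450,::-1],None,fx=5,fy=5,interpolation=cv2.INTER_CUBIC))
P,im=save('scene','s9.png');cv2.imwrite('pics/s9c.png',cv2.resize(im[250:370,130:270,::-1],None,fx=5,fy=5,interpolation=cv2.INTER_CUBIC))
print(r.get_state()['contact_force'])
E
```

```text
time_s: 13.45
tcp_pos: [0.4749, -0.3715, 0.0219]
eef_rot: [179.6, 0.2, -93.8]
contact_force: [-0.8, 0.3, -0.4]
gripper_width: 0.0879
time_s: 13.7
tcp_pos: [0.4785, -0.3733, 0.0194]
eef_rot: [-179.9, -0.0, -93.9]
contact_force: [-0.4, 0.8, 1.1]
gripper_width: 0.0874
[0.62837485 0.01014168 0.52161295]
```

View pics/d9c.png

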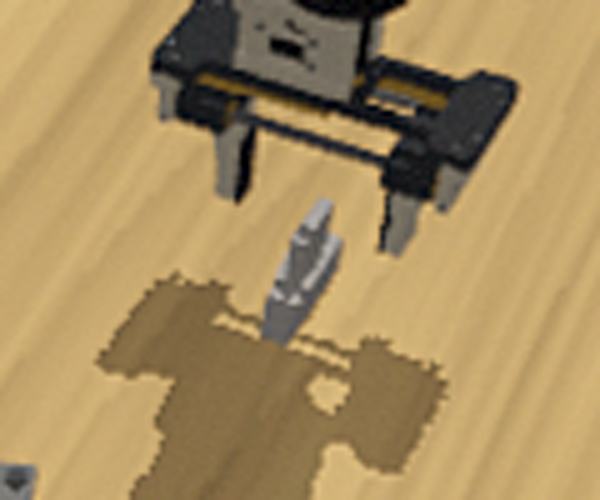

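View pics/s9c.png

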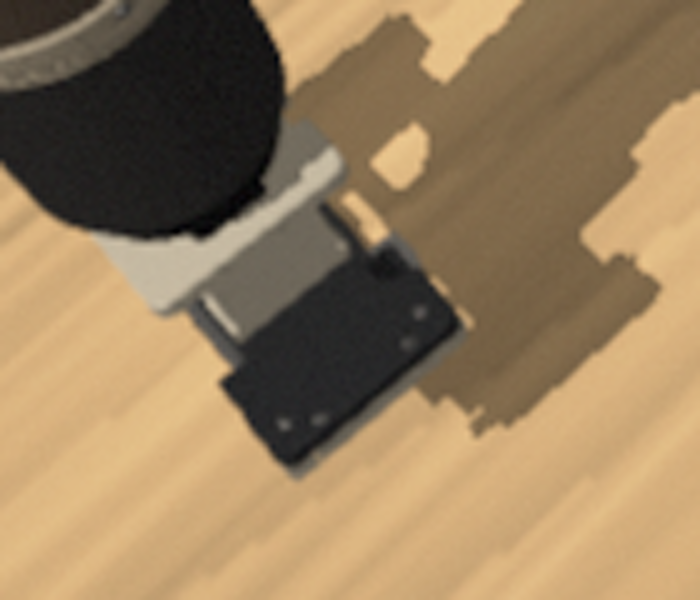

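```bash
python3 - <<'E'
from h import *
s=r.get_state();t=s['tcp_pos'];Q=r.camera_params('side');y=np.radians(s['eef_rot'][2])
tx=np.array([np.cos(y),np.sin(y),0]);ty=np.array([np.sin(y),-np.cos(y),0])
for h in [0,.02,.025,.03,.035,.04,.05]:
  print(h,[ ((np.array(proj(Q,t+[0,0,h]+ty*k+tx*.0095*m))-[330,80])*5).round() for k,m in((.044,-1),(.044,1),(-.044,-1),(-.044,1))])
E
```

```text
0 [array([367., 287.]), array([379., 268.]), array([232., 240.]), array([245., 222.])]
0.02 [array([371., 261.]), array([383., 242.]), array([234., 215.]), array([247., 197.])]
0.025 [array([372., 255.]), array([384., 236.]), array([235., 208.]), array([248., 190.])]
0.03 [array([373., 248.]), array([386., 229.]), array([236., 202.]), array([249., 184.])]
0.035 [array([374., 242.]), array([387., 223.]), array([236., 195.]), array([250., 177.])]
0.04 [array([375., 235.]), array([388., 216.]), array([237., 189.]), array([250., 170.])]
0.05 [array([378., 222.]), array([390., 203.]), array([238., 175.]), array([252., 157.])]
```

Fingertips sit about 30 mm above the reported TCP: in the side picture they are at (378,120) and (406,130). I'll confirm that with a gentle bench touch while the jaws straddle the wedge.

```bash
python3 -m inch '0 0 .01 0 0 0 1;0 0 .01 0 0 0 1;0 0 .01 0 0 0 1;0 0 .008 0 0 0 1;0 0 0 0 0 0 1;0 0 0 0 0 0 1'
python3 -m inch '0 0 .003 0 0 0 1;0 0 0 0 0 0 1'
python3 -m inch '0 0 .002 0 0 0 1;0 0 0 0 0 0 1'
```

```text
time_s: 14.3
tcp_pos: [0.477, -0.3729, -0.0207]
eef_rot: [179.9, 0.0, -94.0]
contact_force: [-0.2, 0.3, -0.5]
gripper_width: 0.088
time_s: 14.47
tcp_pos: [0.4777, -0.3732, -0.0229]
eef_rot: [180.0, -0.0, -94.0]
contact_force: [-0.2, 0.1, 0.0]
gripper_width: 0.088
time_s: 14.63
tcp_pos: [0.4777, -0.3731, -0.0246]
eef_rot: [-180.0, -0.0, -94.0]
contact_force: [1.0, -0.7, 0.6]
gripper_width: 0.0874
```

```bash
python3 -m inch '0 0 .002 0 0 0 1;0 0 0 0 0 0 1'
python3 -m inch '0 0 .001 0 0 0 1;0 0 0 0 0 0 1'
python3 -m inch '0 0 .001 0 0 0 1;0 0 0 0 0 0 1'
python3 -m inch '0 0 .001 0 0 0 1;0 0 0 0 0 0 1'
```

```text
time_s: 14.8
tcp_pos: [0.4776, -0.3731, -0.0268]
eef_rot: [180.0, 0.0, -94.0]
contact_force: [0.9, -0.1, 0.8]
gripper_width: 0.0878
time_s: 14.97
tcp_pos: [0.4776, -0.3731, -0.0277]
eef_rot: [180.0, 0.0, -94.0]
contact_force: [0.2, 0.3, 0.1]
gripper_width: 0.0878
time_s: 15.13
tcp_pos: [0.4776, -0.3731, -0.0288]
eef_rot: [180.0, 0.0, -94.0]
contact_force: [0.3, 0.1, -0.7]
gripper_width: 0.0876
time_s: 15.3
tcp_pos: [0.4776, -0.3731, -0.0298]
eef_rot: [180.0, 0.0, -94.0]
contact_force: [0.2, -0.9, -0.4]
gripper_width: 0.0877
```

```bash
python3 -m inch '0 0 .001 0 0 0 1;0 0 0 0 0 0 1'
python3 -m inch '0 0 .001 0 0 0 1;0 0 0 0 0 0 1'
python3 -m inch '0 0 .001 0 0 0 1;0 0 0 0 0 0 1'
python3 - <<'E'
from h import *
P,im=save('side','d10.png');cv2.imwrite('pics/d10c.png',cv2.resize(im[80:180,330:450,::-1],None,fx=5,fy=5,interpolation=cv2.INTER_CUBIC))
E
```

```text
time_s: 15.47
tcp_pos: [0.4776, -0.3731, -0.0308]
eef_rot: [180.0, 0.0, -94.0]
contact_force: [-0.7, -0.4, -0.3]
gripper_width: 0.0877
time_s: 15.63
tcp_pos: [0.4776, -0.3731, -0.0318]
eef_rot: [180.0, 0.0, -94.0]
contact_force: [-1.2, -0.4, -0.5]
gripper_width: 0.0877
time_s: 15.8
tcp_pos: [0.4776, -0.3731, -0.0328]
eef_rot: [180.0, 0.0, -94.0]
contact_force: [0.0, 0.6, -0.3]
gripper_width: 0.0877
```

View pics/d10c.png

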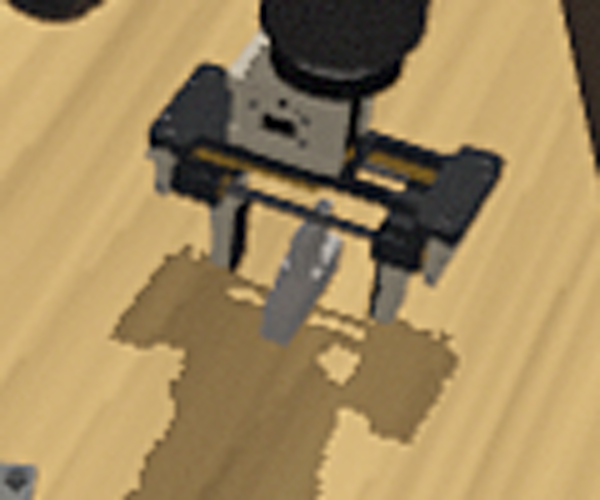

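```bash
python3 -m inch '0 0 .0015 0 0 0 1;0 0 0 0 0 0 1'
python3 -m inch '0 0 .0015 0 0 0 1;0 0 0 0 0 0 1'
python3 -m inch '0 0 .001 0 0 0 1;0 0 0 0 0 0 1'
```

```text
time_s: 16.02
tcp_pos: [0.4779, -0.3732, -0.0338]
eef_rot: [-180.0, -0.0, -93.9]
contact_force: [-1.0, 1.0, 2.9]
gripper_width: 0.0879
time_s: 16.18
tcp_pos: [0.4779, -0.3733, -0.0339]
eef_rot: [-180.0, -0.0, -93.9]
contact_force: [-4.0, 4.5, 16.3]
gripper_width: 0.0876
time_s: 16.35
tcp_pos: [0.4779, -0.3733, -0.034]
eef_rot: [-180.0, -0.0, -93.9]
contact_force: [-6.1, 7.2, 25.2]
gripper_width: 0.0879
```

Touch at TCP z = -0.034, so the tips end 34 mm short of the reported TCP. I'll rise so the tips are at z about 33 mm and grip the rib.

```bash
python3 -m inch '0 0 -.003 0 0 0 1;0 0 -.015 0 0 0 1;0 0 -.018 0 0 0 1;0 0 0 0 0 0 .1;0 0 0 0 0 0 0;0 0 0 0 0 0 0;0 0 0 0 0 0 0;0 0 0 0 0 0 0;0 0 0 0 0 0 0;0 0 0 0 0 0 0;0 0 0 0 0 0 0;0 0 0 0 0 0 0' 40
python3 -m inch '0 0 0 0 0 0 0;0 0 0 0 0 0 0'
python3 - <<'E'
from h import *
P,im=save('wrist','w11.png')
P,im=save('side','d11.png');cv2.imwrite('pics/d11c.png',cv2.resize(im[80:180,330:450,::-1],None,fx=5,fy=5,interpolation=cv2.INTER_CUBIC))
E
```

```text
time_s: 17.35
tcp_pos: [0.4776, -0.3731, -0.0008]
eef_rot: [180.0, 0.0, -94.0]
contact_force: [-0.2, -0.5, 0.1]
gripper_width: 0.0333
time_s: 17.52
tcp_pos: [0.4777, -0.3731, -0.0007]
eef_rot: [180.0, 0.0, -94.0]
contact_force: [0.2, -0.2, -1.0]
gripper_width: 0.0198
```

View pics/d11c.png

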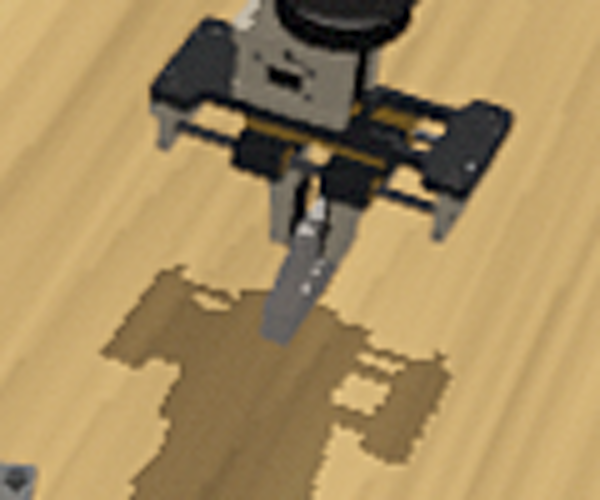

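View pics/w11.png

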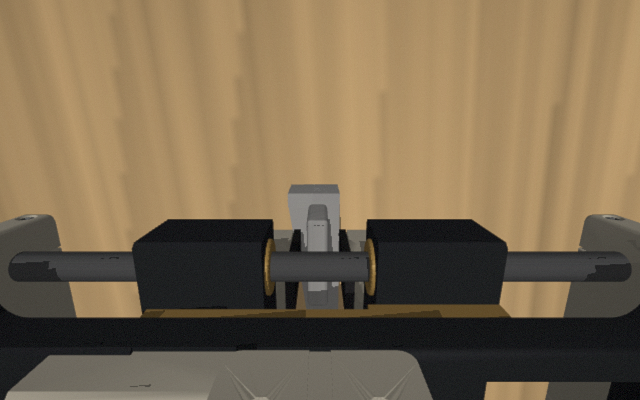

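```bash
python3 -m inch '0 0 0 0 0 0 0;0 0 0 0 0 0 0;0 0 0 0 0 0 0;0 0 -.01 0 0 0 0;0 0 -.03 0 0 0 0;0 0 -.04 0 0 0 0;0 0 -.04 0 0 0 0;0 0 -.03 0 0 0 0;0 0 0 0 0 0 0'
python3 -m inch '-.0321 -.015 0 0 0 0 0;-.0321 -.015 0 0 0 0 0;-.0321 -.015 0 0 0 0 0;-.0321 -.015 0 0 0 0 0;-.0321 -.015 0 0 0 0 0;-.0321 -.015 0 0 0 0 0;-.0321 -.015 0 0 0 0 0;-.0321 -.015 0 0 0 0 0;-.0321 -.015 0 0 0 0 0;0 0 0 0 0 -.118 0;0 0 0 0 0 -.118 0;0 0 0 0 0 -.118 0;0 0 0 0 0 0 0;0 0 0 0 0 0 0'
python3 - <<'E'
from h import *
P,im=save('wrist','w12.png'); s=r.get_state()
j=np.array([.56734,.04731]);c,S=-.2812,.9596;q=s['tcp_pos'][:2]-j;print('jig xy',(c*q[0]+S*q[1])*1e3,(-S*q[0]+c*q[1])*1e3,s['tcp_pos'][2],s['eef_rot'])
E
```

```text
time_s: 18.37
tcp_pos: [0.4809, -0.3753, 0.1577]
eef_rot: [-179.4, -0.3, -93.9]
contact_force: [1.7, -0.5, -1.4]
gripper_width: 0.0098
time_s: 19.53
tcp_pos: [0.6319, -0.0942, 0.1494]
eef_rot: [180.0, 0.0, -73.9]
contact_force: [0.0, -0.2, -3.0]
gripper_width: 0.0096
jig xy -154.06414900999326 -22.18069342529508 0.14942123101776822 [ 1.79985775e+02  9.13711289e-03 -7.39226820e+01]
```

View pics/w12.png

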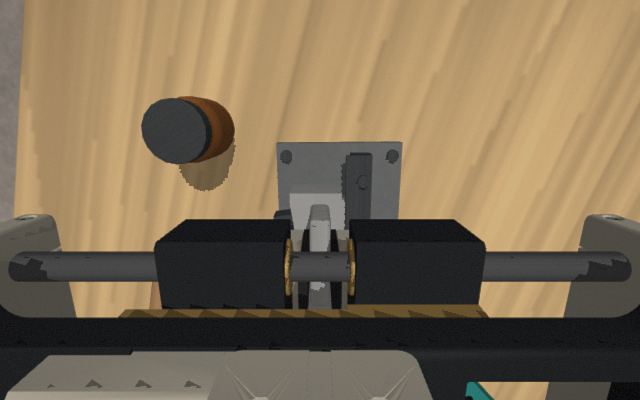

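```bash
python3 - <<'E'
from h import *
a=cv2.imread('pics/w12.png');cv2.imwrite('pics/w12c.png',cv2.resize(a[130:320,250:410],None,fx=3.5,fy=3.1579,interpolation=cv2.INTER_CUBIC))
cv2.imwrite('pics/w12d.png',cv2.resize(a[180:240,280:360],None,fx=9,fy=9,interpolation=cv2.INTER_CUBIC))
P=r.camera_params('wrist')
def jig(x,y,z): c,s=-.2812,.9596;return [.56734+(c*x-s*y)/1e3,.04731+(s*x+c*y)/1e3,z/1e3]
# predicted px of thick-end corners & rib for origin (-142,-22.2)
o=(-141.8,-22.2)
for X in [(-40,12,24),(-40,-17,24),(-40,12,0),(-40,-17,0),(-34,5,54),(-34,-5,54)]:
    u=proj(P,jig(o[0]+X[0],o[1]+X[1],150+X[2])); print(X,np.round((np.array(u)+.5-[280,180])*9,0))
E
```

```text
(-40, 12, 24) [536. 115.]
(-40, -17, 24) [ 56. 117.]
(-40, 12, 0) [515.  33.]
(-40, -17, 0) [91. 35.]
(-34, 5, 54) [433. 368.]
(-34, -5, 54) [236. 369.]
```

View pics/w12d.png

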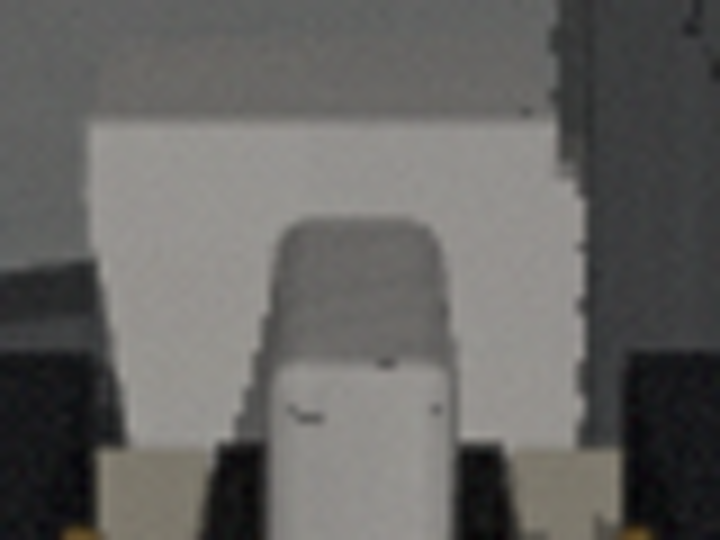

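```bash
python3 - <<'E'
from fit0 import *
P=r.camera_params('wrist')
U=lambda u,v:np.array(S(u,v,9,(280,180)))
Z=r.get_state()['tcp_pos'][2]+.0007
def w2(p,X):
    c,s=np.cos(p[2]),np.sin(p[2]);return [p[0]+c*X[0]-s*X[1],p[1]+s*X[0]+c*X[1],Z+X[2]]
C=[((-.04,.012,.024),U(555,120)),((-.04,-.017,.024),U(88,121)),((-.034,-.005,.054),U(270,366)),((-.034,.005,.054),U(456,365))]
L=[(12,0,U(582,400)),(12,0,U(586,250))]
def f(p):
    o=[]
    for X,uv in C:o+=list(np.array(proj(P,w2(p,X)))-uv)
    for y,_,uv in L:
        q=ray(P,uv,Z+.024)[:2]-p[:2];o.append((-np.sin(p[2])*q[0]+np.cos(p[2])*q[1])*1000-y)
    q=ray(P,U(122,420),Z+.024)[:2]-p[:2];x=(np.cos(p[2])*q[0]+np.sin(p[2])*q[1])*1e3;y=(-np.sin(p[2])*q[0]+np.cos(p[2])*q[1])*1e3
    o.append(y-(-17+(x+40)*11/80))
    return np.array(o)
s=least_squares(f,[.61,-.08,np.radians(106)]);p=s.x
q=p[:2]-[.56734,.04731];c,S_=-.2812,.9596
print('wedge jig',(c*q[0]+S_*q[1])*1e3,(-S_*q[0]+c*q[1])*1e3,'yaw',np.degrees(p[2])-106.335,np.round(s.fun,2))
E
```

```text
wedge jig -141.76675444136868 -20.239693097330086 yaw 0.4943159118355567 [ 0.81 -0.72 -0.69 -0.15 -0.23  0.5   1.02  0.33  1.31  1.49 -0.86]
```

```bash
python3 -m inch '0 -.0038 .02 0 0 -.0045 0;0 0 .03 0 0 0 0;0 0 .03 0 0 0 0;0 0 .02 0 0 0 0;0 0 .015 0 0 0 0;0 0 .01 0 0 0 0;0 0 .005 0 0 0 0;0 0 0 0 0 0 0'
python3 -m inch '0 0 .004 0 0 0 0;0 0 .002 0 0 0 0;0 0 0 0 0 0 0'
python3 - <<'E'
from h import *
P,im=save('wrist','w13.png')
P,im=save('scene','s13.png');cv2.imwrite('pics/s13c.png',cv2.resize(im[200:300,280:400,::-1],None,fx=5,fy=5,interpolation=cv2.INTER_CUBIC))
E
```

```text
time_s: 20.25
tcp_pos: [0.6354, -0.0934, 0.0186]
eef_rot: [179.9, 0.0, -73.5]
contact_force: [-0.5, 0.1, -2.3]
gripper_width: 0.0096
time_s: 20.5
tcp_pos: [0.6362, -0.0931, 0.0138]
eef_rot: [-179.9, -0.0, -73.4]
contact_force: [-1.1, 0.3, -3.4]
gripper_width: 0.0094
```

View pics/s13c.png

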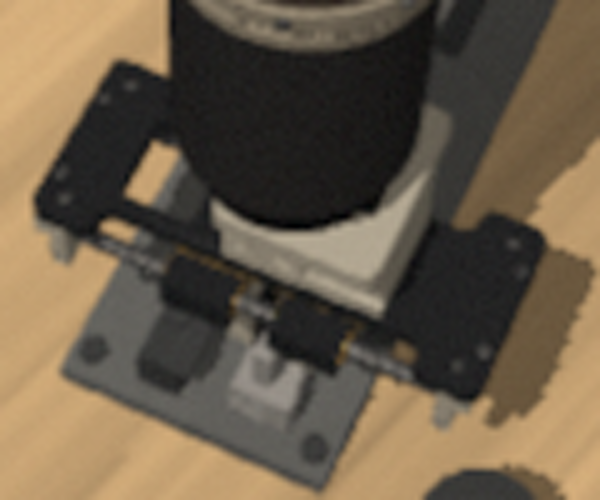

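View pics/w13.png

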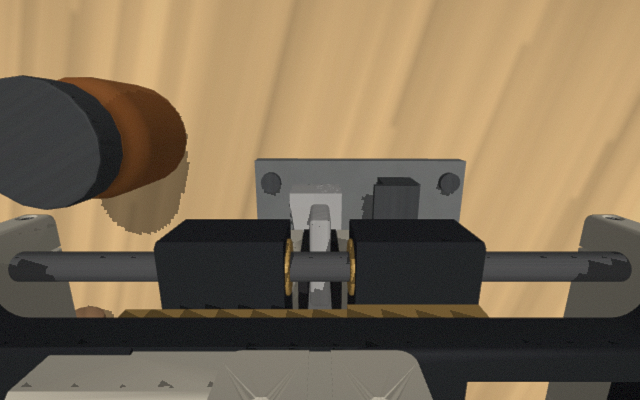

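```bash
python3 -m inch '0 0 .001 0 0 0 0;0 0 .001 0 0 0 0;0 0 0 0 0 0 0'
python3 -m inch '-.005 .0005 0 0 0 .003 0;-.005 .0005 0 0 0 0 0;-.005 0 0 0 0 0 0;-.005 0 0 0 0 0 0;0 0 0 0 0 0 0'
python3 -m inch '-.003 0 0 0 0 0 0;-.003 0 0 0 0 0 0;0 0 0 0 0 0 0'
python3 -m inch '-.003 0 0 0 0 0 0;0 0 0 0 0 0 0'
```

```text
time_s: 20.85
tcp_pos: [0.6359, -0.0931, 0.0114]
eef_rot: [-180.0, 0.0, -73.4]
contact_force: [-0.7, -0.7, -1.8]
gripper_width: 0.01
time_s: 21.27
tcp_pos: [0.629, -0.0731, 0.0115]
eef_rot: [-180.0, 0.0, -73.5]
contact_force: [-0.1, 0.5, -3.1]
gripper_width: 0.01
time_s: 21.52
tcp_pos: [0.6275, -0.068, 0.0114]
eef_rot: [-180.0, 0.0, -73.6]
contact_force: [0.3, -0.3, -3.4]
gripper_width: 0.0096
time_s: 21.68
tcp_pos: [0.6266, -0.0653, 0.0113]
eef_rot: [180.0, 0.0, -73.6]
contact_force: [-0.0, 0.1, -2.6]
gripper_width: 0.0095
```

```bash
python3 -m inch '0 .0007 0 0 0 0 0;0 0 0 0 0 0 0'
python3 -m inch '0 .0007 0 0 0 0 0;0 0 0 0 0 0 0'
python3 -m inch '0 .0005 0 0 0 0 0;0 0 0 0 0 0 0'
```

```text
time_s: 21.85
tcp_pos: [0.6259, -0.0659, 0.0113]
eef_rot: [180.0, 0.0, -73.6]
contact_force: [-0.4, -0.2, -2.3]
gripper_width: 0.0102
time_s: 22.02
tcp_pos: [0.6253, -0.0662, 0.0114]
eef_rot: [-180.0, -0.0, -73.6]
contact_force: [-0.3, 0.5, -1.9]
gripper_width: 0.0095
time_s: 22.18
tcp_pos: [0.6252, -0.0662, 0.0115]
eef_rot: [-180.0, -0.0, -73.6]
contact_force: [1.6, -0.2, -3.7]
gripper_width: 0.0102
```

```bash
python3 -m inch '-.002 0 0 0 0 0 0;-.001 0 0 0 0 0 0;0 0 0 0 0 0 0'
python3 -m inch '-.002 0 0 0 0 0 0;-.001 0 0 0 0 0 0;0 0 0 0 0 0 0'
python3 -m inch '-.002 0 0 0 0 0 0;-.001 0 0 0 0 0 0;0 0 0 0 0 0 0'
python3 -m inch '-.001 0 0 0 0 0 0;-.001 0 0 0 0 0 0;0 0 0 0 0 0 0'
```

```text
time_s: 22.43
tcp_pos: [0.6243, -0.063, 0.0115]
eef_rot: [-180.0, -0.0, -73.6]
contact_force: [1.5, 0.5, -2.5]
gripper_width: 0.0095
time_s: 22.68
tcp_pos: [0.6235, -0.0601, 0.0115]
eef_rot: [-180.0, -0.0, -73.6]
contact_force: [1.7, 0.3, -3.4]
gripper_width: 0.0095
time_s: 22.93
tcp_pos: [0.6226, -0.0572, 0.0115]
eef_rot: [-180.0, -0.0, -73.6]
contact_force: [2.6, 0.2, -1.5]
gripper_width: 0.0096
time_s: 23.18
tcp_pos: [0.6221, -0.0555, 0.0115]
eef_rot: [-180.0, -0.0, -73.6]
contact_force: [3.3, -0.9, -2.3]
gripper_width: 0.0096
```

```bash
python3 -m inch '-.001 0 0 0 0 0 0;-.001 0 0 0 0 0 0;0 0 0 0 0 0 0'
python3 -m inch '-.001 0 0 0 0 0 0;-.001 0 0 0 0 0 0;0 0 0 0 0 0 0'
python3 -m inch '-.001 0 0 0 0 0 0;-.001 0 0 0 0 0 0;0 0 0 0 0 0 0'
python3 -m inch '-.001 0 0 0 0 0 0;0 0 0 0 0 0 0'
python3 -m inch '-.001 0 0 0 0 0 0;0 0 0 0 0 0 0'
```

```text
time_s: 23.43
tcp_pos: [0.6215, -0.0535, 0.0115]
eef_rot: [-180.0, -0.0, -73.6]
contact_force: [3.4, -0.4, -2.8]
gripper_width: 0.0096
time_s: 23.68
tcp_pos: [0.6209, -0.0516, 0.0114]
eef_rot: [-180.0, -0.0, -73.6]
contact_force: [4.3, -0.4, -2.7]
gripper_width: 0.0095
time_s: 23.93
tcp_pos: [0.6204, -0.0497, 0.0115]
eef_rot: [-180.0, -0.0, -73.6]
contact_force: [4.2, -1.5, -1.5]
gripper_width: 0.0095
time_s: 24.1
tcp_pos: [0.6201, -0.049, 0.0115]
eef_rot: [-180.0, -0.0, -73.6]
contact_force: [4.3, -2.4, -2.5]
gripper_width: 0.0097
time_s: 24.27
tcp_pos: [0.62, -0.0485, 0.0116]
eef_rot: [-180.0, -0.1, -73.6]
contact_force: [5.6, -4.8, -3.2]
gripper_width: 0.0096
```

Wedge contact begins at origin x of about -94.5, close to nominal. I'll release it, lift, go behind the thick end, close the fingers and descend.

```bash
python3 -m inch '.0005 0 0 0 0 0 0;0 0 0 0 0 0 .4;0 0 0 0 0 0 .4;0 0 0 0 0 0 .4;0 0 0 0 0 0 .4;0 0 -.01 0 0 0 .4;0 0 -.03 0 0 0 .4;.015 0 0 0 0 0 0;.016 -.001 0 0 0 0 0;.016 -.002 0 0 0 0 0;0 0 0 0 0 0 0;0 0 0 0 0 0 0;0 0 0 0 0 0 0'
python3 - <<'E'
from h import *
save('wrist','w14.png')
P,im=save('scene','s14.png');cv2.imwrite('pics/s14c.png',cv2.resize(im[200:300,280:400,::-1],None,fx=5,fy=5,interpolation=cv2.INTER_CUBIC))
E
```

```text
time_s: 25.35
tcp_pos: [0.6356, -0.0925, 0.0517]
eef_rot: [180.0, 0.0, -73.6]
contact_force: [-0.3, 0.0, 0.2]
gripper_width: 0.0026
```

View pics/s14c.png

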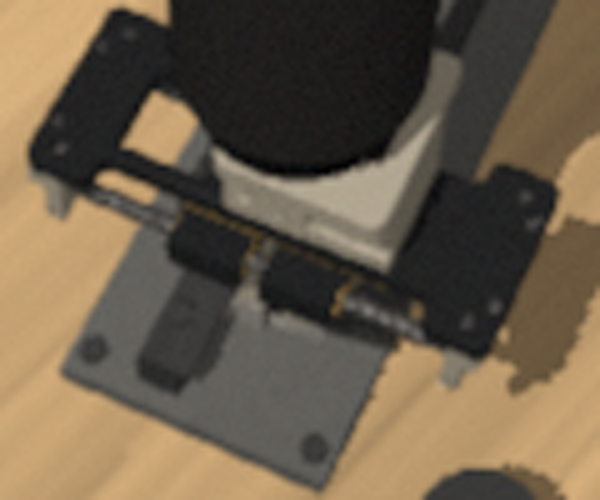

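View pics/w14.png

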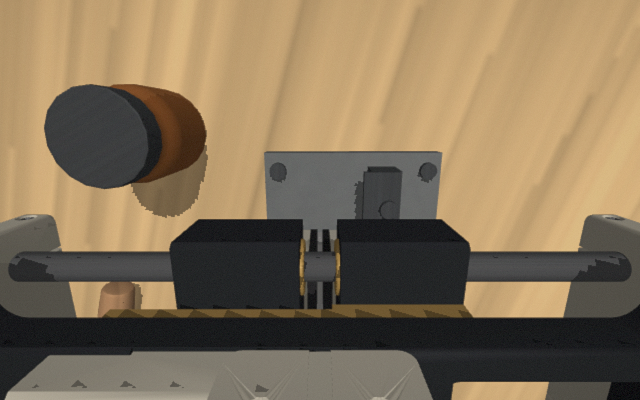

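```bash
python3 -m inch '0 0 .02 0 0 0 0;0 0 .02 0 0 0 0;0 0 .015 0 0 0 0;0 0 .008 0 0 0 0;0 0 .004 0 0 0 0;0 0 0 0 0 0 0'
python3 -m inch '-.003 0 0 0 0 0 0;-.002 0 0 0 0 0 0;0 0 0 0 0 0 0'
python3 -m inch '-.001 0 0 0 0 0 0;-.001 0 0 0 0 0 0;0 0 0 0 0 0 0'
python3 -m inch '-.001 0 0 0 0 0 0;0 0 0 0 0 0 0'
```

```text
time_s: 25.95
tcp_pos: [0.6354, -0.0924, -0.0162]
eef_rot: [179.9, 0.0, -73.6]
contact_force: [-0.4, -0.6, -0.4]
gripper_width: 0.0004
time_s: 26.2
tcp_pos: [0.6359, -0.0874, -0.0142]
eef_rot: [-179.8, -0.0, -73.6]
contact_force: [3.1, -1.5, 0.1]
gripper_width: 0.0001
time_s: 26.45
tcp_pos: [0.6354, -0.0856, -0.0145]
eef_rot: [-179.8, -0.0, -73.6]
contact_force: [4.2, -0.1, 2.8]
gripper_width: 0.0004
time_s: 26.62
tcp_pos: [0.6351, -0.0848, -0.0148]
eef_rot: [-179.8, -0.0, -73.6]
contact_force: [4.9, -1.2, 3.2]
gripper_width: 0.0004
```

```bash
python3 -m inch '.003 0 0 0 0 0 0;.003 0 0 0 0 0 0;0 0 0 0 0 0 0'
python3 - <<'E'
from h import *
save('wrist','w15.png')
for c,b in(('scene',(200,300,280,400)),('side',(130,230,250,370))):
  P,im=save(c,c+'15.png');cv2.imwrite('pics/%s15c.png'%c,cv2.resize(im[b[0]:b[1],b[2]:b[3],::-1],None,fx=5,fy=5,interpolation=cv2.INTER_CUBIC))
E
```

```text
time_s: 26.87
tcp_pos: [0.6367, -0.0901, -0.015]
eef_rot: [-179.9, 0.0, -73.6]
contact_force: [2.8, 2.1, 2.6]
gripper_width: 0.0002
```

View pics/scene15c.png

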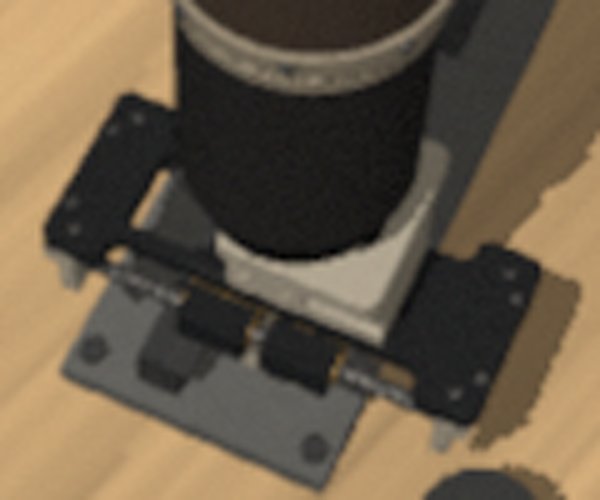

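View pics/side15c.png

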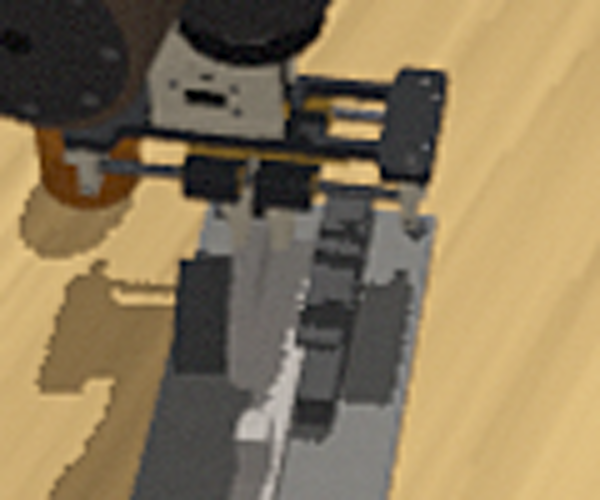

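View pics/w15.png

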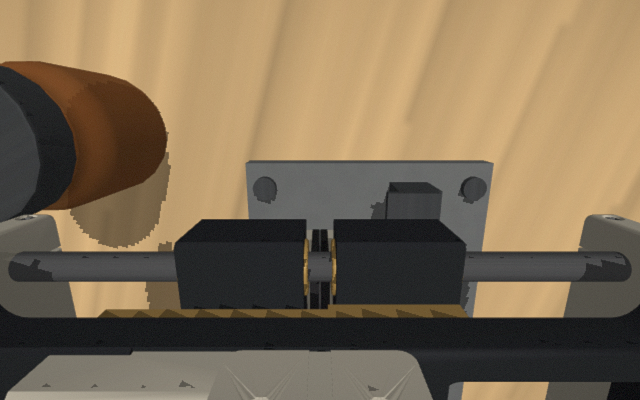

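Lateral load was the finger's +y side catching the bar's back corner at jig (-140,-10). I'll shift 3 mm to -y and lift a little so the carriage clears the rib top, then push again.

```bash
python3 -m inch '.002 -.003 -.007 0 0 0 0;0 0 0 0 0 0 0;0 0 0 0 0 0 0'
python3 -m inch '-.003 0 0 0 0 0 0;-.003 0 0 0 0 0 0;-.002 0 0 0 0 0 0;0 0 0 0 0 0 0'
python3 -m inch '-.001 0 0 0 0 0 0;-.001 0 0 0 0 0 0;0 0 0 0 0 0 0'
python3 -m inch '-.001 0 0 0 0 0 0;0 0 0 0 0 0 0'
```

```text
time_s: 27.27
tcp_pos: [0.6378, -0.0919, -0.0088]
eef_rot: [179.9, 0.0, -73.6]
contact_force: [0.1, 0.7, -0.3]
gripper_width: 0.0003
time_s: 27.6
tcp_pos: [0.6358, -0.0839, -0.0089]
eef_rot: [179.9, 0.0, -73.6]
contact_force: [-0.0, 0.7, 0.5]
gripper_width: 0.0
time_s: 27.85
tcp_pos: [0.6357, -0.0832, -0.0087]
eef_rot: [180.0, -0.1, -73.6]
contact_force: [0.6, -6.1, -2.2]
gripper_width: 0.0007
time_s: 28.02
tcp_pos: [0.6356, -0.0828, -0.0087]
eef_rot: [180.0, -0.1, -73.6]
contact_force: [2.0, -9.3, -2.6]
gripper_width: 0.0001
```

```bash
python3 -m inch '-.001 0 0 0 0 0 0;0 0 0 0 0 0 0'
python3 -m inch '-.001 0 0 0 0 0 0;0 0 0 0 0 0 0'
python3 -m inch '-.0005 0 0 0 0 0 0;0 0 0 0 0 0 0'
```

```text
time_s: 28.18
tcp_pos: [0.6355, -0.0826, -0.0087]
eef_rot: [180.0, -0.1, -73.6]
contact_force: [3.2, -12.5, -2.6]
gripper_width: 0.0006
time_s: 28.35
tcp_pos: [0.6354, -0.0824, -0.0086]
eef_rot: [180.0, -0.2, -73.6]
contact_force: [4.6, -16.9, -4.5]
gripper_width: 0.0004
time_s: 28.52
tcp_pos: [0.6354, -0.0823, -0.0086]
eef_rot: [180.0, -0.2, -73.6]
contact_force: [4.0, -18.5, -4.1]
gripper_width: 0.0005
```

```bash
python3 -m inch '-.0006 0 0 0 0 0 0;0 0 0 0 0 0 0;0 0 0 0 0 0 0'
python3 -m inch '-.0004 0 0 0 0 0 0;0 0 0 0 0 0 0;0 0 0 0 0 0 0;0 0 0 0 0 0 0'
python3 - <<'E'
from h import *
for c,b in(('side',(130,260,250,370)),):
  P,im=save(c,c+'16.png');cv2.imwrite('pics/%s16c.png'%c,cv2.resize(im[b[0]:b[1],b[2]:b[3],::-1],None,fx=4.6,fy=4.6,interpolation=cv2.INTER_CUBIC))
E
```

```text
time_s: 28.77
tcp_pos: [0.6353, -0.0822, -0.0086]
eef_rot: [180.0, -0.2, -73.6]
contact_force: [6.9, -22.1, -5.1]
gripper_width: 0.0006
time_s: 29.1
tcp_pos: [0.6353, -0.0821, -0.0086]
eef_rot: [180.0, -0.2, -73.6]
contact_force: [6.0, -23.5, -6.2]
gripper_width: 0.0002
```

View pics/side16c.png

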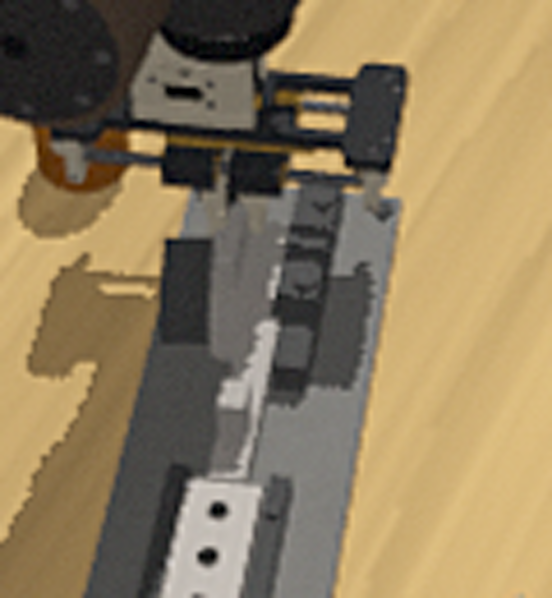

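Pushed to about 24 N, where the wedge stopped giving. I'll back off, lift clear and inspect.

```bash
python3 -m inch '.003 0 0 0 0 0 0;.005 0 0 0 0 0 0;.008 0 0 0 0 0 0;0 0 -.03 0 0 0 0;0 0 -.04 0 0 0 0;0 0 -.04 0 0 0 0;0 0 -.04 0 0 0 0;0 0 -.02 0 0 0 0;-.02 0 0 0 0 0 0;-.03 0 0 0 0 0 0;-.03 0 0 0 0 0 0;-.03 0 0 0 0 0 0;0 .015 0 0 0 0 0;0 0 0 0 0 0 0;0 0 0 0 0 0 0'
python3 - <<'E'
from h import *
P,im=save('wrist','w17.png');print(r.get_state()['contact_force'])
cv2.imwrite('pics/w17c.png',cv2.resize(im[0:230,220:420,::-1],None,fx=2.6*1,fy=2.6,interpolation=cv2.INTER_CUBIC))
E
```

```text
time_s: 30.4
tcp_pos: [0.5935, 0.0086, 0.1619]
eef_rot: [-180.0, 0.0, -73.5]
contact_force: [0.7, -0.9, 0.5]
gripper_width: 0.0005
[0.55937272 0.35056327 0.05883134]
```

View pics/w17c.png

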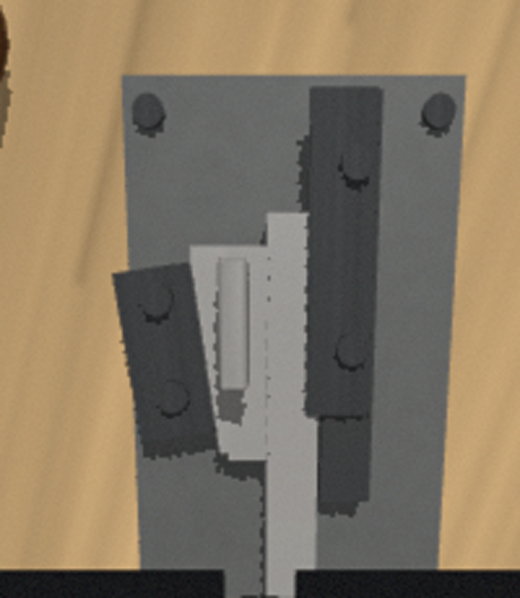

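The wedge lies flush along the bar, with its tip at crop (240,460) and its thick end at (228,246). I'll measure it.

```bash
cat > m.py <<'E'
from h import *
P=r.camera_params('wrist')
def inv(w):
    c,s=-.2812,.9596;q=np.array(w[:2])-[.56734,.04731];return np.round(np.array([c*q[0]+s*q[1],-s*q[0]+c*q[1]])*1000,1)
U=lambda u,v:((u+.5)/2.6-.5+220,(v+.5)/2.6-.5)
for n,uv,z in [('plate',(465,76),12),('plate',(123,76),12),('thick slant',(190,246),36),('thick flat',(267,246),36),('thin slant',(230,461),36),('thin flat',(267,461),36),('bar back',(267,213),34),('bar back',(307,213),34),('ramp',(190,263),34),('rib',(218,258),66),('rib',(248,258),66),('rib end',(233,389),66),('rail',(382,88),38)]:
    print(n,inv(ray(P,U(*uv),z/1e3)))
E
python3 m.py
```

```text
plate [-195.5   63.8]
plate [-195.2  -64.9]
thick slant [-132.9  -38.9]
thick flat [-132.9  -10.7]
thin slant [-52.8 -24.8]
thin flat [-52.8 -10.3]
bar back [-144.6  -10.7]
bar back [-144.6    3.9]
ramp [-127.   -39.2]
rib [-127.2  -27.3]
rib [-127.2  -17.3]
rib end [-83.8 -22.5]
rail [-185.4   29.2]
```

Bar back measures -144.6, not the -140 expected with the offcut home. I'll look at the nose and offcut.

```bash
python3 -m inch '-.04 0 0 0 0 0 0;-.04 0 0 0 0 0 0;-.04 0 0 0 0 0 0;-.04 0 0 0 0 0 0;-.035 0 -.03 0 0 0 0;0 0 0 0 0 0 0;0 0 0 0 0 0 0'
python3 - <<'E'
from h import *
P,im=save('wrist','w18.png')
cv2.imwrite('pics/w18c.png',cv2.resize(im[0:230,220:420,::-1],None,fx=2.6*1,fy=2.6,interpolation=cv2.INTER_CUBIC))
P,im=save('scene','s18.png');cv2.imwrite('pics/s18c.png',cv2.resize(im[145:305,285:415,::-1],None,fx=3.7,fy=3.7,interpolation=cv2.INTER_CUBIC))
E
```

```text
time_s: 31.03
tcp_pos: [0.5405, 0.1939, 0.1899]
eef_rot: [-179.8, 0.0, -73.4]
contact_force: [-0.0, -0.0, -1.4]
gripper_width: 0.0003
```

View pics/w18c.png

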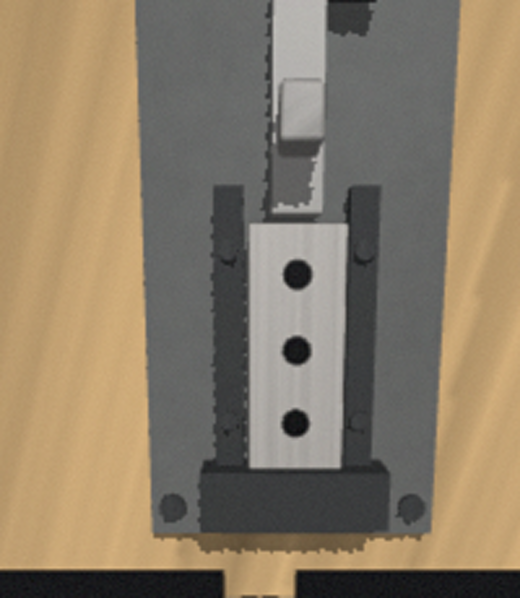

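View pics/s18c.png

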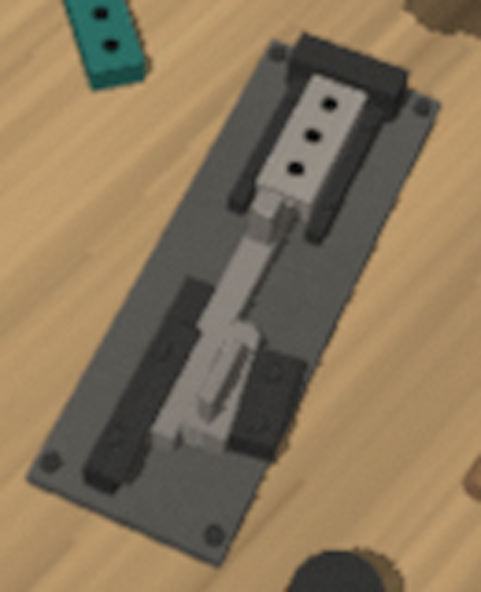

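```bash
python3 - <<'E'
exec(open('m.py').read().split('for n')[0])
for n,uv,z in [('plate front',(431,536),12),('wp back',(298,224),36),('wp front',(295,468),36),('stop top',(295,468),44),('nose',(298,214),34),('nose bottom?',(298,222),12),('post back',(300,79),70),('post front',(300,138),70),('plate',(152,532),12),('fence',(228,186),26)]:
    print(n,inv(ray(P,U(*uv),z/1e3)))
E
```

```text
plate front [183.3  67.2]
wp back [48.4  2.5]
wp front [146.4   2.6]
stop top [144.9   2.2]
nose [44.4  2.6]
nose bottom? [45.5  3.6]
post back [4.4 1. ]
post front [23.1  1.3]
plate [181.5 -62.3]
fence [ 33.1 -25.4]
```

```bash
python3 - <<'E'
from h import *
save('side','d18.png')
L=[]
for f in ['d10.png','d11.png','side15.png','side16.png','d18.png']:
    a=cv2.imread('pics/'+f)[185:245,280:325]; L.append(cv2.resize(a,None,fx=3.5,fy=7,interpolation=cv2.INTER_CUBIC))
cv2.imwrite('pics/cmp.png',np.hstack(L))
E
```

```text
(no output)
```

View pics/cmp.png

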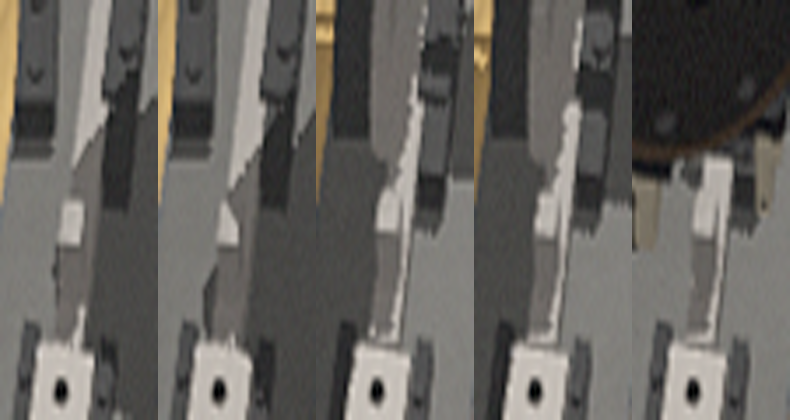

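Comparing side pictures, the bar was up against the offcut at first (d10) and slid back about 4 mm before side15. The likely cause is the finger dragging on its back corner. I'll mend it: loosen the wedge, push the bar home again, then jam the wedge again.

```bash
python3 -m inch '.04 -.0082 0 0 0 0 .4;.04 0 0 0 0 0 .4;.04 0 0 0 0 0 .4;.04 0 0 0 0 0 .4;.04 0 0 0 0 0 .4;.04 0 0 0 0 0 .4;.013 0 0 0 0 0 .4;0 0 .02 0 0 0 .4;0 0 .04 0 0 0 .4;0 0 .04 0 0 0 .4;0 0 0 0 0 0 .4;0 0 0 0 0 0 .4'
python3 - <<'E'
from h import *
P,im=save('wrist','w19.png'); s=r.get_state()
c,S=-.2812,.9596;q=s['tcp_pos'][:2]-[.56734,.04731];print('jig xy',(c*q[0]+S*q[1])*1e3,(-S*q[0]+c*q[1])*1e3,s['tcp_pos'][2],s['eef_rot'])
cv2.imwrite('pics/w19c.png',cv2.resize(im[130:320,220:420,::-1],None,fx=3,fy=3,interpolation=cv2.INTER_CUBIC))
E
```

```text
time_s: 32.18
tcp_pos: [0.617, -0.0501, 0.0866]
eef_rot: [179.7, 0.0, -73.7]
contact_force: [0.8, 0.6, 0.5]
gripper_width: 0.0349
jig xy -107.55236985342995 -22.47827028061377 0.08908826169316858 [ 1.79929695e+02 -4.83285240e-02 -7.36123517e+01]
```

View pics/w19c.png

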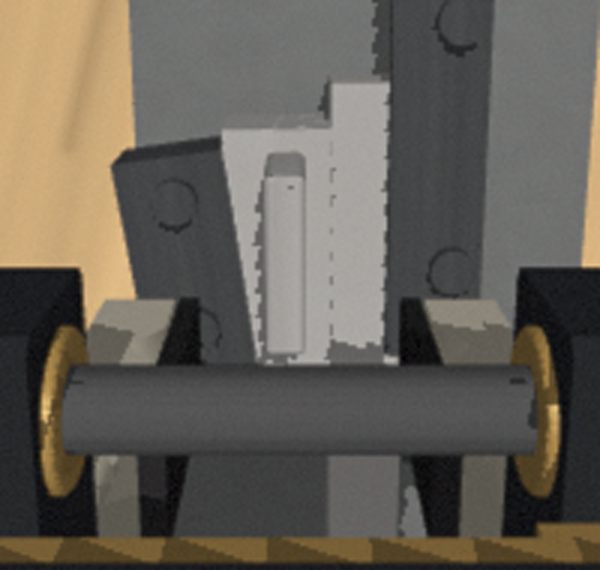

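```bash
python3 -m inch '0 -.0012 .03 0 0 0 .4;0 0 .025 0 0 0 .4;0 0 .015 0 0 0 .4;0 0 .0075 0 0 0 .4;0 0 0 0 0 0 .4'
python3 -m inch '0 0 0 0 0 0 0;0 0 0 0 0 0 0;0 0 0 0 0 0 0;0 0 0 0 0 0 0;0 0 0 0 0 0 0' 50
python3 -m inch '.002 0 0 0 0 0 0;.001 0 0 0 0 0 0;0 0 0 0 0 0 0'
```

```text
time_s: 32.65
tcp_pos: [0.6207, -0.0482, 0.0117]
eef_rot: [-180.0, -0.0, -73.6]
contact_force: [0.9, 0.6, 0.4]
gripper_width: 0.0349
time_s: 33.07
tcp_pos: [0.6201, -0.0483, 0.012]
eef_rot: [-180.0, -0.0, -73.6]
contact_force: [-2.1, 0.4, 3.5]
gripper_width: 0.01
time_s: 33.32
tcp_pos: [0.6204, -0.0491, 0.012]
eef_rot: [-180.0, 0.1, -73.6]
contact_force: [-6.7, 10.8, 9.4]
gripper_width: 0.0096
```

```bash
python3 -m inch '.002 0 0 0 0 0 0;0 0 0 0 0 0 0'
python3 -m inch '.001 0 0 0 0 0 0;.001 0 0 0 0 0 0;0 0 0 0 0 0 0'
python3 -m inch '.001 0 0 0 0 0 0;0 0 0 0 0 0 0'
```

```text
time_s: 33.48
tcp_pos: [0.6218, -0.052, 0.0119]
eef_rot: [-179.9, 0.0, -73.5]
contact_force: [-4.2, 5.4, 7.6]
gripper_width: 0.01
time_s: 33.73
tcp_pos: [0.6227, -0.0542, 0.0119]
eef_rot: [-179.9, 0.0, -73.6]
contact_force: [-2.7, 4.6, 6.0]
gripper_width: 0.0098
time_s: 33.9
tcp_pos: [0.6231, -0.0551, 0.0119]
eef_rot: [-179.9, 0.0, -73.6]
contact_force: [-1.6, 4.8, 6.1]
gripper_width: 0.0097
```

```bash
python3 -m inch '.003 -.0007 0 0 0 0 0;.003 0 0 0 0 0 0;.003 0 0 0 0 0 0;.002 0 0 0 0 0 0;0 0 0 0 0 0 0'
python3 -m inch '0 0 0 0 0 0 .4;0 0 0 0 0 0 .4;0 0 0 0 0 0 .4;0 0 0 0 0 0 .4;0 0 -.01 0 0 0 .4;0 0 -.03 0 0 0 .4;0 0 -.04 0 0 0 .4;0 0 -.04 0 0 0 0;-.03 .01 -.03 0 0 0 0;-.03 .013 0 0 0 0 0;0 0 0 0 0 0 0;0 0 0 0 0 0 0;0 0 0 0 0 0 0'
python3 - <<'E'
from h import *
exec(open('m.py').read().split('for n')[0])
im=r.capture('wrist');cv2.imwrite('pics/w20.png',im[:,:,::-1]);print('tcp',inv(r.get_state()['tcp_pos']))
cv2.imwrite('pics/w20c.png',cv2.resize(im[0:230,220:420,::-1],None,fx=2.6*1,fy=2.6,interpolation=cv2.INTER_CUBIC))
E
```

```text
time_s: 34.32
tcp_pos: [0.6271, -0.0658, 0.0119]
eef_rot: [-179.9, 0.0, -73.6]
contact_force: [-0.7, 3.0, 5.3]
gripper_width: 0.0095
time_s: 35.4
tcp_pos: [0.588, -0.0162, 0.1605]
eef_rot: [-179.9, -0.0, -73.5]
contact_force: [0.0, 0.6, -0.6]
gripper_width: 0.0023
tcp [-67.1  -1.9]
```

View pics/w20c.png

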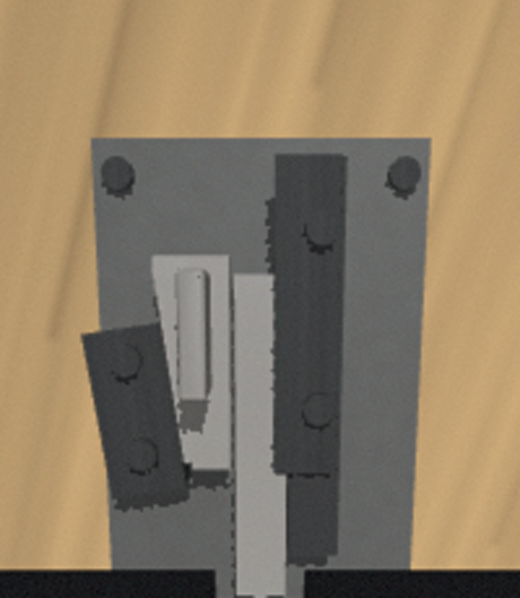

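```bash
python3 -m inch '-.03 .002 0 0 0 0 0;-.018 0 0 0 0 0 0;0 0 .03 0 0 0 0;0 0 .04 0 0 0 0;0 0 .04 0 0 0 0;0 0 .02 0 0 0 0;0 0 .009 0 0 0 0;0 0 0 0 0 0 0'
python3 -m inch '-.003 0 0 0 0 0 0;-.003 0 0 0 0 0 0;-.003 0 0 0 0 0 0;0 0 0 0 0 0 0'
python3 -m inch '-.002 0 0 0 0 0 0;-.002 0 0 0 0 0 0;0 0 0 0 0 0 0'
python3 -m inch '-.001 0 0 0 0 0 0;-.001 0 0 0 0 0 0;0 0 0 0 0 0 0'
```

```text
time_s: 36.12
tcp_pos: [0.5711, 0.028, 0.018]
eef_rot: [179.7, -0.0, -73.6]
contact_force: [-0.5, -0.2, -0.3]
gripper_width: 0.0003
time_s: 36.45
tcp_pos: [0.5708, 0.0387, 0.0222]
eef_rot: [-179.8, 0.0, -73.6]
contact_force: [0.5, 0.6, -0.6]
gripper_width: 0.0007
time_s: 36.7
tcp_pos: [0.5689, 0.0421, 0.0212]
eef_rot: [-179.9, 0.0, -73.6]
contact_force: [0.6, 0.4, 0.2]
gripper_width: 0.0004
time_s: 36.95
tcp_pos: [0.5683, 0.0436, 0.0208]
eef_rot: [-180.0, -0.0, -73.6]
contact_force: [-0.5, -1.5, 1.6]
gripper_width: 0.0002
```

```bash
python3 -m inch '-.001 0 0 0 0 0 0;-.001 0 0 0 0 0 0;0 0 0 0 0 0 0'
python3 -m inch '-.001 0 0 0 0 0 0;-.001 0 0 0 0 0 0;0 0 0 0 0 0 0'
python3 -m inch '-.001 0 0 0 0 0 0;0 0 0 0 0 0 0'
```

```text
time_s: 37.2
tcp_pos: [0.5677, 0.0456, 0.0207]
eef_rot: [-180.0, -0.0, -73.6]
contact_force: [1.2, -0.6, 0.6]
gripper_width: 0.0003
time_s: 37.45
tcp_pos: [0.5674, 0.0461, 0.0207]
eef_rot: [180.0, -0.1, -73.6]
contact_force: [4.6, -9.5, -0.6]
gripper_width: 0.0007
time_s: 37.62
tcp_pos: [0.5674, 0.0462, 0.0207]
eef_rot: [180.0, -0.2, -73.6]
contact_force: [7.4, -15.0, -1.7]
gripper_width: 0.0005
```

```bash
python3 -m inch '.004 0 0 0 0 0 0;.006 0 0 0 0 0 0;0 0 -.03 0 0 0 0;0 0 -.04 0 0 0 0;0 0 -.03 0 0 0 0;.04 -.01 0 0 0 0 .4;.04 -.015 0 0 0 0 .4;.033 0 0 0 0 0 .4;0 0 0 0 0 0 .4;0 0 0 0 0 0 .4;0 0 0 0 0 0 .4'
python3 - <<'E'
exec(open('m.py').read().split('for n')[0])
im=r.capture('wrist');cv2.imwrite('pics/w21.png',im[:,:,::-1]);s=r.get_state();print('tcp',inv(s['tcp_pos']),s['tcp_pos'][2],s['eef_rot'])
cv2.imwrite('pics/w21c.png',cv2.resize(im[90:320,220:420,::-1],None,fx=2.6,fy=2.6,interpolation=cv2.INTER_CUBIC))
E
```

```text
time_s: 38.53
tcp_pos: [0.6243, -0.0618, 0.1201]
eef_rot: [180.0, 0.0, -73.6]
contact_force: [0.0, 0.7, 1.0]
gripper_width: 0.0329
tcp [-120.2  -24.2] 0.12032644426975078 [ 1.79966734e+02  2.86512451e-02 -7.35833180e+01]
```

View pics/w21c.png

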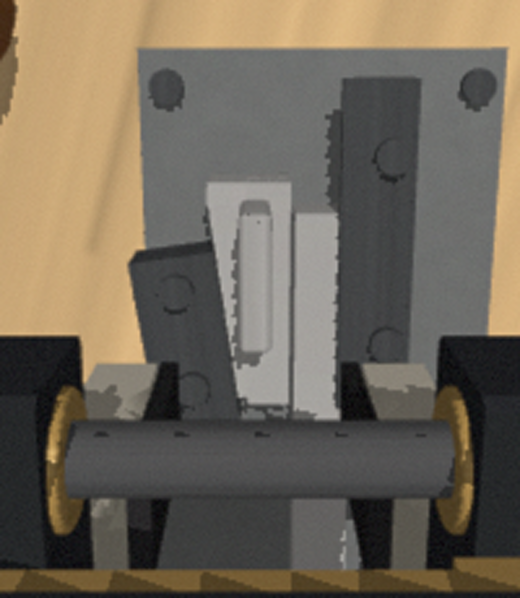

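```bash
python3 - <<'E'
exec(open('m.py').read().split('for n')[0])
U=lambda u,v:((u+.5)/2.6-.5+220,(v+.5)/2.6-.5+90)
for n,uv,z in [('plate',(138,48),12),('plate',(507,48),12),('barback',(295,214),34),('barback',(335,214),34),('thick s',(206,183),36),('thick f',(291,183),36),('thin f',(290,405),36),('rib',(239,214),66),('rib',(271,214),66),('rib',(271,352),66),('rail',(420,78),38)]: print(n,inv(ray(P,U(*uv),z/1e3)))
E
```

```text
plate [-194.9  -65.4]
plate [-195.1   64. ]
barback [-139.9  -10.7]
barback [-140.    3.]
thick s [-150.8  -40.8]
thick f [-150.8  -12.2]
thin f [-70.6 -11.7]
rib [-145.5  -29.1]
rib [-145.5  -19.4]
rib [-101.4  -19.1]
rail [-185.1   29. ]
```

Bar back is now at -140.0, so it is home. Wedge is free with its origin at -110.7. I'll regrip it, bring it flush to the bar and slide it in.

```bash
python3 -m inch '.003 0 .03 0 0 0 .4;0 0 .035 0 0 0 .4;0 0 .025 0 0 0 .4;0 0 .012 0 0 0 .4;0 0 .0066 0 0 0 .4;0 0 0 0 0 0 .4;0 0 0 0 0 0 0;0 0 0 0 0 0 0;0 0 0 0 0 0 0;0 0 0 0 0 0 0;0 0 0 0 0 0 0' 30
python3 -m inch '0 .0006 0 0 0 0 0;0 0 0 0 0 0 0'
python3 -m inch '-.003 0 0 0 0 0 0;-.003 0 0 0 0 0 0;-.002 0 0 0 0 0 0;0 0 0 0 0 0 0'
```

```text
time_s: 39.5
tcp_pos: [0.6263, -0.0645, 0.0131]
eef_rot: [-179.9, -0.0, -73.6]
contact_force: [-0.4, 1.0, 3.0]
gripper_width: 0.0101
time_s: 39.67
tcp_pos: [0.6263, -0.0646, 0.0131]
eef_rot: [-179.9, -0.0, -73.6]
contact_force: [0.8, 2.0, 4.6]
gripper_width: 0.0098
time_s: 40.0
tcp_pos: [0.6237, -0.0575, 0.013]
eef_rot: [-179.9, -0.1, -73.6]
contact_force: [1.0, -3.3, 6.8]
gripper_width: 0.0099
```

```bash
python3 -m inch '-.002 0 -.0008 0 0 0 0;-.002 0 0 0 0 0 0;0 0 0 0 0 0 0'
python3 -m inch '-.001 0 0 0 0 0 0;-.001 0 0 0 0 0 0;0 0 0 0 0 0 0'
python3 -m inch '-.001 0 0 0 0 0 0;-.001 0 0 0 0 0 0;0 0 0 0 0 0 0'
```

```text
time_s: 40.25
tcp_pos: [0.6217, -0.0532, 0.0131]
eef_rot: [180.0, -0.0, -73.6]
contact_force: [1.2, -2.4, 4.6]
gripper_width: 0.0094
time_s: 40.5
tcp_pos: [0.6212, -0.0514, 0.013]
eef_rot: [-180.0, -0.0, -73.6]
contact_force: [0.9, -3.6, 6.3]
gripper_width: 0.0101
time_s: 40.75
tcp_pos: [0.6208, -0.0494, 0.0131]
eef_rot: [-180.0, -0.0, -73.6]
contact_force: [1.5, -3.8, 4.9]
gripper_width: 0.0099
```

```bash
python3 -m inch '.001 0 0 0 0 0 .4;0 0 0 0 0 0 .4;0 0 0 0 0 0 .4;0 0 0 0 0 0 .4;0 0 -.01 0 0 0 .4;0 0 -.03 0 0 0 .4;.015 0 0 0 0 0 0;.016 -.002 0 0 0 0 0;.016 -.0027 0 0 0 0 0;0 0 0 0 0 0 0;0 0 0 0 0 0 0;0 0 .02 0 0 0 0;0 0 .02 0 0 0 0;0 0 .013 0 0 0 0;0 0 .006 0 0 0 0;0 0 .002 0 0 0 0;0 0 0 0 0 0 0'
python3 - <<'E'
exec(open('m.py').read().split('for n')[0])
s=r.get_state();print(inv(s['tcp_pos']),s['tcp_pos'][2],s['contact_force'],s['gripper_width'])
E
```

```text
time_s: 42.17
tcp_pos: [0.6386, -0.0938, -0.0081]
eef_rot: [180.0, -0.0, -73.6]
contact_force: [0.4, 0.4, -0.4]
gripper_width: 0.0005
[-155.4  -28.7] -0.00811124641484521 [ 0.36551396  0.39472022 -0.41984714] 0.0005139578191213362
```

```bash
python3 -m inch '-.003 0 0 0 0 0 0;-.003 0 0 0 0 0 0;-.002 0 0 0 0 0 0;0 0 0 0 0 0 0'
python3 -m inch '-.001 0 0 0 0 0 0;-.001 0 0 0 0 0 0;0 0 0 0 0 0 0'
python3 -m inch '-.001 0 0 0 0 0 0;-.001 0 0 0 0 0 0;0 0 0 0 0 0 0'
python3 -m inch '-.001 0 0 0 0 0 0;0 0 0 0 0 0 0'
```

```text
time_s: 42.5
tcp_pos: [0.6367, -0.0858, -0.0074]
eef_rot: [-179.9, -0.0, -73.6]
contact_force: [-0.1, 0.4, -0.0]
gripper_width: 0.0006
time_s: 42.75
tcp_pos: [0.6361, -0.0846, -0.0078]
eef_rot: [-180.0, -0.0, -73.6]
contact_force: [0.5, -1.4, 0.7]
gripper_width: 0.0005
time_s: 43.0
tcp_pos: [0.6355, -0.0834, -0.0078]
eef_rot: [-180.0, -0.1, -73.6]
contact_force: [0.5, -4.8, 2.0]
gripper_width: 0.0004
time_s: 43.17
tcp_pos: [0.6354, -0.083, -0.0078]
eef_rot: [-180.0, -0.1, -73.6]
contact_force: [2.4, -8.5, 0.9]
gripper_width: 0.0005
```

```bash
python3 -m inch '-.001 0 0 0 0 0 0;-.0005 0 0 0 0 0 0;0 0 0 0 0 0 0'
python3 -m inch '-.001 0 0 0 0 0 0;0 0 0 0 0 0 0'
python3 -m inch '-.0007 0 0 0 0 0 0;0 0 0 0 0 0 0;0 0 0 0 0 0 0'
```

```text
time_s: 43.42
tcp_pos: [0.6353, -0.0826, -0.0077]
eef_rot: [-180.0, -0.1, -73.6]
contact_force: [3.7, -14.0, 0.1]
gripper_width: 0.0005
time_s: 43.58
tcp_pos: [0.6352, -0.0823, -0.0076]
eef_rot: [-180.0, -0.2, -73.6]
contact_force: [4.4, -16.7, 0.5]
gripper_width: 0.0005
time_s: 43.83
tcp_pos: [0.6351, -0.0822, -0.0076]
eef_rot: [-180.0, -0.2, -73.6]
contact_force: [5.5, -19.1, -0.5]
gripper_width: 0.0007
```

```bash
python3 -m inch '-.0007 0 0 0 0 0 0;0 0 0 0 0 0 0;0 0 0 0 0 0 0'
python3 -m inch '-.0004 0 0 0 0 0 0;0 0 0 0 0 0 0;0 0 0 0 0 0 0;0 0 0 0 0 0 0'
```

```text
time_s: 44.08
tcp_pos: [0.6351, -0.0821, -0.0075]
eef_rot: [-180.0, -0.2, -73.6]
contact_force: [6.8, -23.1, -2.0]
gripper_width: 0.0005
time_s: 44.42
tcp_pos: [0.6351, -0.0821, -0.0075]
eef_rot: [-180.0, -0.3, -73.6]
contact_force: [7.1, -25.0, -2.2]
gripper_width: 0.0004
```

Jammed at 26 N with no more give. Back off and inspect.

```bash
python3 -m inch '.003 0 0 0 0 0 0;.005 0 0 0 0 0 0;.008 0 0 0 0 0 0;0 0 -.03 0 0 0 0;0 0 -.04 0 0 0 0;0 0 -.04 0 0 0 0;0 0 -.04 0 0 0 0;0 0 -.02 0 0 0 0;-.02 0 0 0 0 0 0;-.03 0 0 0 0 0 0;-.03 0 0 0 0 0 0;-.03 0 0 0 0 0 0;0 .015 0 0 0 0 0;0 0 0 0 0 0 0;0 0 0 0 0 0 0'
python3 - <<'E'
from h import *
P,im=save('wrist','w22.png')
cv2.imwrite('pics/w22c.png',cv2.resize(im[0:230,220:420,::-1],None,fx=2.6,fy=2.6,interpolation=cv2.INTER_CUBIC))
import json;json.dump({k:(np.array(v).tolist()) for k,v in P.items()},open('P22.json','w'))
E
python3 -m inch '-.04 0 0 0 0 0 0;-.04 0 0 0 0 0 0;-.04 0 0 0 0 0 0;-.04 0 0 0 0 0 0;-.035 0 -.03 0 0 0 0;0 0 0 0 0 0 0;0 0 0 0 0 0 0'
python3 - <<'E'
from h import *
P,im=save('wrist','w23.png')
cv2.imwrite('pics/w23c.png',cv2.resize(im[0:230,220:420,::-1],None,fx=2.6,fy=2.6,interpolation=cv2.INTER_CUBIC))
P,im=save('scene','s23.png')
E
```

```text
time_s: 45.67
tcp_pos: [0.5924, 0.009, 0.1622]
eef_rot: [-180.0, 0.0, -73.5]
contact_force: [0.0, 0.2, 0.1]
gripper_width: 0.0005
time_s: 46.3
tcp_pos: [0.5396, 0.1942, 0.1903]
eef_rot: [-179.9, 0.0, -73.5]
contact_force: [-0.1, -0.2, -0.4]
gripper_width: 0.0005
```

View pics/w22c.png

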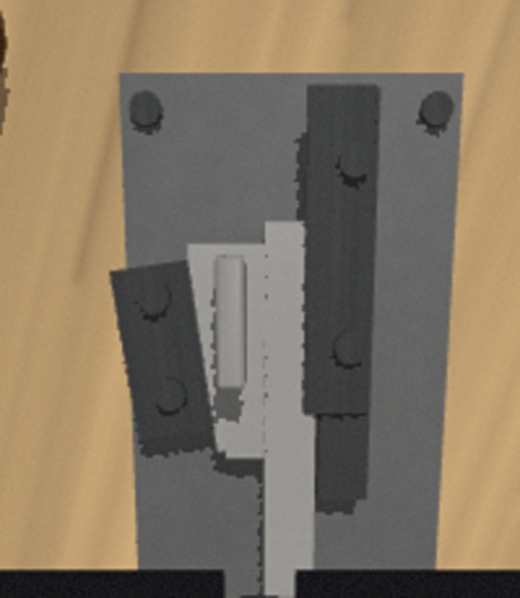

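View pics/w23c.png

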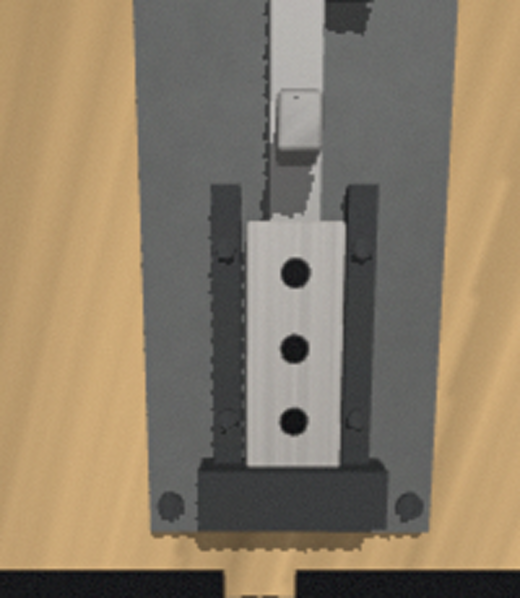

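View pics/s23.png

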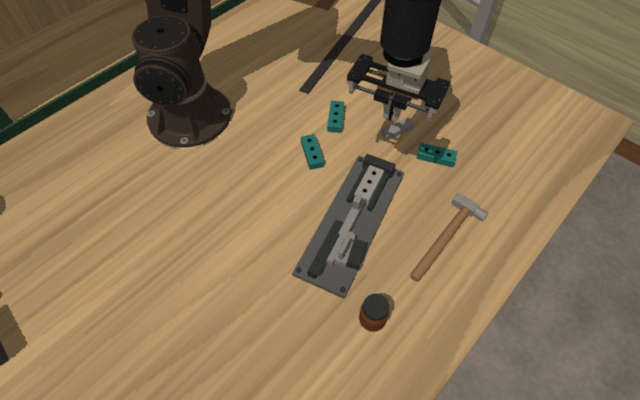

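```bash
python3 - <<'E'
exec(open('m.py').read().split('for n')[0])
import json
P23=P;P22=json.load(open('P22.json'))
for n,Q,uv,z in [('plate',P22,(463,73),12),('plate',P22,(120,73),12),('thick s',P22,(187,244),36),('thick f',P22,(265,244),36),('thin f',P22,(265,458),36),('bar back',P22,(285,222),34),('wp back',P23,(295,222),36),('nose',P23,(295,220),34),('post back',P23,(298,89),70),('plate front',P23,(430,534),12)]: print(n,inv(ray(Q,U(*uv),z/1e3)))
a=cv2.imread('pics/s18.png').astype(int);b=cv2.imread('pics/s0.png') if 0 else cv2.imread('pics/scene0.png').astype(int);c=cv2.imread('pics/s23.png').astype(int)
for n,(x0,y0,x1,y1) in dict(jar=(355,290,395,335),hammer=(405,190,490,285)).items(): print(n,np.abs(b-c)[y0:y1,x0:x1].mean())
E
```

```text
plate [-195.4   64.2]
plate [-195.   -64.9]
thick s [-132.4  -38.9]
thick f [-132.4  -10.2]
thin f [-52.7  -9.8]
bar back [-140.3   -2.9]
wp back [48.2  2.1]
nose [47.3  2.2]
post back [8.1 1.2]
plate front [183.1  67.6]
jar 4.074814814814815
hammer 5.430092879256966
```

```bash
python3 - <<'E'
from h import *
b=cv2.imread('pics/scene0.png',0);c=cv2.imread('pics/s23.png',0)
for n,(x0,y0,x1,y1) in dict(jar=(355,290,395,335),hammer=(405,190,490,285),packer=(378,115,418,142)).items():
    print(n,cv2.phaseCorrelate(np.float32(b[y0:y1,x0:x1]),np.float32(c[y0:y1,x0:x1])))
print(r.get_state()['contact_force'],r.close_job())
E
```

```text
jar ((-0.0020754782027871954, 0.5273036523989951), 0.9843789325820075)
hammer ((-0.02023094905983669, 0.0022121053344363872), 1.0012234783834881)
packer ((0.9289852934909035, 6.843335689666053), 0.27167255966751663)
the job is handed in; nothing more can be done
[ 0.19246935 -0.00861548 -0.52163355] None
```

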